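Refill the note holder from the blocked drawer

ROBOT

A 7-joint arm with a two-finger parallel gripper is mounted at the origin on the work surface; the furniture and walls round the work are solid. World frame = base frame: x ahead of the robot, y to its left, z up, the work surface at z = 0. Lengths are in m, angles in rad, forces in N, time in s.
With the tool pointing down it reaches from about 0.35 to 0.9 m from the base axis. Payload 8.1 kg.
Tool frame: the origin (TCP) lies at the very end of the fingers, on their centre line; the grasp point (between the pads) lies 19 mm behind it; y points along the fingers, x is the direction in which the jaws open and shut, and the axes are right-handed (so a half turn about y gives the same grasp; the last joint's range is limited). The gripper opens to 92 mm and grips with 3 to 60 N. Pads are 19 mm wide; open, the fingers measure 130 mm over their backs; the gripper's body (75 mm by 190 mm) begins 47 mm behind the grasp point.
Start: joints at [1.172, 0.434, 0.025, 1.573, -0.012, 1.134, -0.075], TCP at [0.182, -0.598, 0.227] pointing down, gripper open.
Joint ranges: [-2.62, 2.62], [-0.44, 2.09], [-1.27, 1.32], [0.08, 2.57], [-1.32, 4.46], [0.12, 2], [-2.74, 2.74]. Speed limits (rad/s): [2.22, 2.22, 3.01, 3.01, 3.14, 3.14, 3.14].

INTERFACE

Orientations are given as a rotation vector (axis times angle).
In Python, from cell import arm, imaging gives the robot as it stands. The module is installed in compiled form; this text tells all that it offers.
- The arm moves only by the tool send_rows, never from a script. Its argument "steps" is a list of rows, each a list of 5 numbers: the opening, from 0 (shut) to 1 (fully open), then the shift along the tool's x, y, z in cm, then the turn about the tool's y in rad. In form: [[jaw, x, y, z, roll], ...]. A call has 1 to 20 rows; each row is the pose to reach, as a shift and turn from the pose commanded when the call began, along the tool's axes at that moment; what a row does not reach only later rows make up. A row lasts 1/8 s, in which the tool goes at most 62.5 mm and 10.7 degrees, less where a joint would pass 70% of its speed; a pose out of reach is approached as far as the arm can. A call with a gripper value outside its range is refused whole. The fingers move at their own pace and stop on an object; "squeeze" is the grip in N (left out, the last holds). Time passes only in rows, so rows that repeat a pose let the fingers close. It gives the time, the measured TCP pose, the force and the opening at its end, in the units of the state.
- arm.observe(): the state, without advancing time (a new reading comes with each control period).
- imaging.get_image(name): name is "scene" or "top" or "wrist"; returns the picture (420x560x3 uint8, blue, green, red); there is no depth.
- imaging.camera_params(name): a dict with "camera_matrix" (3x3 intrinsics, pixels), "position" and "orientation" of the camera in the world; the wrist camera has in their place "mount" (4x4, takes a point from camera to tool coordinates, whose origin is the TCP and whose axes are the tool frame's). Camera axes: x right, y down, z forward; pixel columns grow to the right and rows downward; lengths in m; the calibration is good to about 2 mm. A picture is of the moment at which its call begins: read the wrist's pose just before it. camera_params takes no time and is no camera call.
- arm.sign_off(): hands the job in, once; it reports no verdict.
The state is a dict: "clock": time; "joints": joint angles; "dq": joint speeds; "joint_efforts": joint torques, N m; "position": TCP position; "ee_rot": TCP orientation; "force": force on the tool from outside, world axes, zero at the start; "ft_torque": the same for the moment, N m; "width": opening from 0.0 (shut) to 1.0 (fully open).
Only numpy, scipy, OpenCV 4.12 (cv2) and the standard library are available. Lean on these libraries where they do the work, as an engineer would, in place of code of your own. Each camera call takes 0.05 s, during which the arm holds its last target.

TASK

Refill the empty note holder with the pad of sticky notes from the small drawer unit, whose drawer is blocked by a glue stick, a small bottle and a stamp. Stand all three upright on the mouse mat, open the drawer wide and put the pad flat into the note holder, down on its base between the corner walls. Then push the drawer fully shut and put the three things back upright, each on the spot where it stood at the start, without knocking any over or bumping them against the drawer unit.

Things in the scene. Friction and masses are not known exactly. Their poses are not given: they have to be found in the camera images.
- unit: white desktop drawer unit with a clear top, fixed; 150 (x, depth) x 180 (y) x 72 mm high, its drawer in the -x side. Origin: centre of its underside on the desk; x to its back, y along its front, z up. An eraser and a clip (to 34 mm) lie on its top at the back. The three things stand in a row along y, 178 mm from the origin on the -x side, 66 mm apart, the middle one before the knob.
- drawer (a joint): travel in m: 0 shut, 0.115 fully open, along -x of unit; friction 1.2 N, stays where left; starts ajar by 0.012 to 0.025. Front plate 6 mm thick, its face 81 mm from the unit's origin when shut, top 67 mm above the desk. Inside 160 (y) x 133 (x) mm, floor 11 mm above the desk, side walls up to 42 mm. A fixed pen compartment begins 90 mm behind the front.
- knob (a point): centre of the head of the drawer's grey round knob: head 24 mm in diameter, 20 mm long, axis along x of unit, 36 mm above the desk, centre 27 mm in front of the drawer's face (17 mm of room behind the head). Moves with the drawer. Pinch it from above across y. Axes as unit.
- pad: yellow pad of sticky notes, 51 x 52 x 14 mm, 50 g, loose, lying flat in the front half of the drawer, seen through the unit's clear top and over the drawer's front; moves with the drawer. Origin: centre of its underside; z up, x and y along its sides, near those of the unit. At least 30 mm of room for a finger on either y side.
- note_holder: black note holder, fixed: base 76 x 76 x 4 mm with short wall pieces at the corners, 24 mm high, that flare outward (57 mm apart inside at the base, 72 mm at the top); the middle 44 mm of each side is open for fingers. Origin: centre of its underside on the desk; x, y along its sides, z up. The seated pad's underside is 4 mm above the desk, in any square-on turn.
- mouse_mat: grey fabric mouse mat, fixed and empty, 140 (x) x 180 (y) x 3 mm. Origin: centre of its underside on the desk; z up. It lies on one side of the drawer unit, the note holder on the other.
- glue: standing yellow glue stick, a plain cylinder 26 mm in diameter and 93 mm high, 30 g. Origin: centre of its underside; z up.
- bottle: standing small white correction bottle with a green label, 74 mm high: body 30 mm in diameter up to 46 mm, cap 18 mm in diameter above it; 35 g. Origin: centre of its underside; z up.
- stamp: wooden-handled rubber stamp standing on its 30 (x) x 52 (y) x 17 mm base, 68 mm high; turned handle 26 mm in diameter from 29 to 68 mm up; 60 g. Origin: centre of its underside; z up.
Things that resemble listed ones, but are neither listed nor needed, are in the scene too. Several things have the shape of the glue; the one meant has the colours described above.

How it is judged:
By the outcome, as a careful person would: the job done as asked, in the order asked, and still so for the second after the job is handed in, with the robot touching nothing.
It also fails if it takes over 147 s, if anything falls off the work surface, if the arm or the gripper's body presses on something with over 40 N, if the wrist force passes 120 N, or if a joint passes its speed limit or range.

## Working session

There is one attempt and no reset: what is moved stays moved. The work goes in short steps, Python scripts to look and compute and a tool call to move; the robot and the scene stay as the last step left them, time stands still between calls to the robot, and variables do not carry over. Pictures are saved under pics/ and viewed, and the job is handed in when it is done.

Besides the shell and the picture viewer there is one more tool, called after "Request:" as name([rows], argument=value, ...), one row to a line, values as JSON. send_rows: Moves the arm, as the interface text tells. Its arguments: {"type":"object","properties":{"steps":{"type":"array","items":{"type":"array","items":{"type":"number"}}},"squeeze":{"type":"number"}},"required":["steps"]}

```bash
mkdir -p pics
cat > h.py <<'E'
import numpy as np, cv2
from scipy.spatial.transform import Rotation as R
from cell import arm, imaging
def cam(name,st=None):
    p=imaging.camera_params(name); K=np.array(p["camera_matrix"])
    if "mount" in p:
        M=np.array(p["mount"]); T=np.eye(4); T[:3,:3]=R.from_rotvec(st["ee_rot"]).as_matrix(); T[:3,3]=st["position"]
        T=T@M; return K,T[:3,:3],T[:3,3]
    o=np.array(p["orientation"],float)
    Rm=o if o.shape==(3,3) else R.from_rotvec(o).as_matrix() if o.size==3 else None
    return K,Rm,np.array(p["position"])
def ray(c,u,v):
    K,Rm,t=c; d=Rm@np.linalg.solve(K,[u,v,1.]); return t,d/np.linalg.norm(d)
def plane(c,u,v,z):
    t,d=ray(c,u,v); return t+d*(z-t[2])/d[2]
def proj(c,P):
    K,Rm,t=c; q=K@(Rm.T@(np.array(P)-t)); return q[:2]/q[2]
def tri(rs):
    A=np.zeros((3,3));b=np.zeros(3)
    for t,d in rs:
        M=np.eye(3)-np.outer(d,d);A+=M;b+=M@t
    return np.linalg.solve(A,b)
E
python3 - <<'E'
from h import *
np.set_printoptions(precision=4,suppress=True)
s=arm.observe()
print(s)
for n in ["scene","top","wrist"]:
    print(n,imaging.camera_params(n))
    cv2.imwrite(f"pics/{n}0.png",imaging.get_image(n))
E
```

```text
{'clock': 0.0, 'joints': array([ 1.1724,  0.4352,  0.025 ,  1.5741, -0.0116,  1.134 , -0.075 ]), 'dq': array([ 0.001 ,  0.0003, -0.0025, -0.0005,  0.0007, -0.0017, -0.0003]), 'joint_efforts': array([  0.0015, -66.7849,   0.985 , -31.4458,  -0.0608,   0.043 ,
         0.0002]), 'position': array([ 0.182 , -0.5974,  0.226 ]), 'ee_rot': array([-1.3339,  0.9896, -0.9874]), 'force': array([-0.3202, -0.8267, -0.1202]), 'ft_torque': array([-0.0196, -0.0637, -0.0127]), 'width': 0.9997823923110744}
scene {'camera_matrix': array([[454.1256,   0.    , 290.9474],
       [  0.    , 454.1256, 207.6659],
       [  0.    ,   0.    ,   1.    ]]), 'position': array([ 0.1999, -0.4684,  0.7351]), 'orientation': array([-2.356 ,  0.8583, -0.2825])}
top {'camera_matrix': array([[532.1268,   0.    , 278.0106],
       [  0.    , 532.1268, 211.292 ],
       [  0.    ,   0.    ,   1.    ]]), 'position': array([ 0.3173, -0.0615,  1.2668]), 'orientation': array([-2.1386,  2.1068, -0.1682])}
wrist {'camera_matrix': array([[321.4716,   0.    , 278.4603],
       [  0.    , 321.4716, 208.3993],
       [  0.    ,   0.    ,   1.    ]]), 'mount': array([[ 1.    ,  0.0003, -0.0002, -0.0016],
       [ 0.0002, -0.2793,  0.9602, -0.157 ],
       [ 0.0003, -0.9602, -0.2793,  0.0763],
       [ 0.    ,  0.    ,  0.    ,  1.    ]])}
```

View pics/scene0.png

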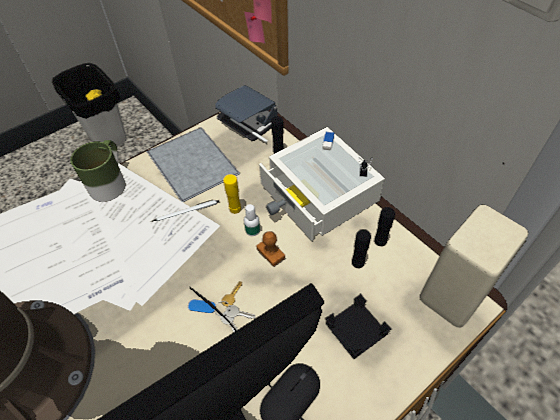

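View pics/top0.png

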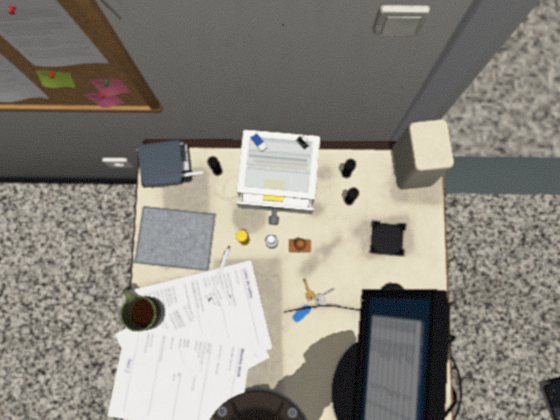

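View pics/wrist0.png

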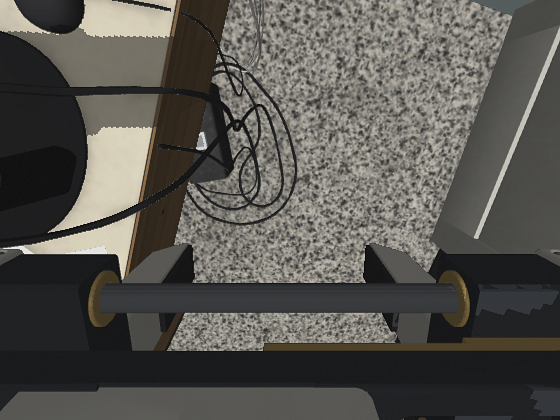

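Run:
```python
from h import *
np.set_printoptions(precision=4,suppress=True)
s=arm.observe()
print(R.from_rotvec(s["ee_rot"]).as_matrix())
for n in ["scene","top"]:
    c=cam(n); print(n,proj(c,s["position"]),proj(c,[0,0,0]), proj(c,[0,0,.3]),c[1])
    im=cv2.imread(f"pics/{n}0.png")
    a=im[110:370,120:460] if n=="top" else im[80:380,130:530]
    cv2.imwrite(f"pics/{n}0c.png",cv2.resize(a,(800,int(800*a.shape[0]/a.shape[1])),interpolation=cv2.INTER_CUBIC))
```

```text
[[ 0.2914 -0.0004  0.9566]
 [-0.9566  0.0011  0.2914]
 [-0.0012 -1.     -0.0001]]
scene [389.6874 746.4223] [ 10.6154 374.9957] [-127.8408  286.186 ] [[ 0.7673 -0.5115  0.3869]
 [-0.6413 -0.6049  0.4721]
 [-0.0075 -0.6103 -0.7921]]
top [572.6716 383.5533] [256.7477 448.2988] [247.0935 495.3921] [[ 0.0163 -0.9847  0.1734]
 [-0.9998 -0.0135  0.0176]
 [-0.015  -0.1736 -0.9847]]
```

View pics/scene0c.png

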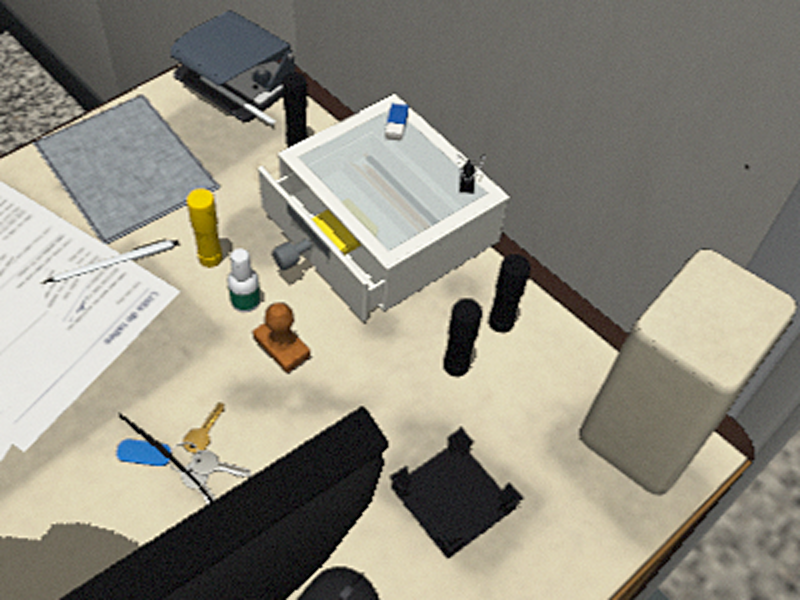

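View pics/top0c.png

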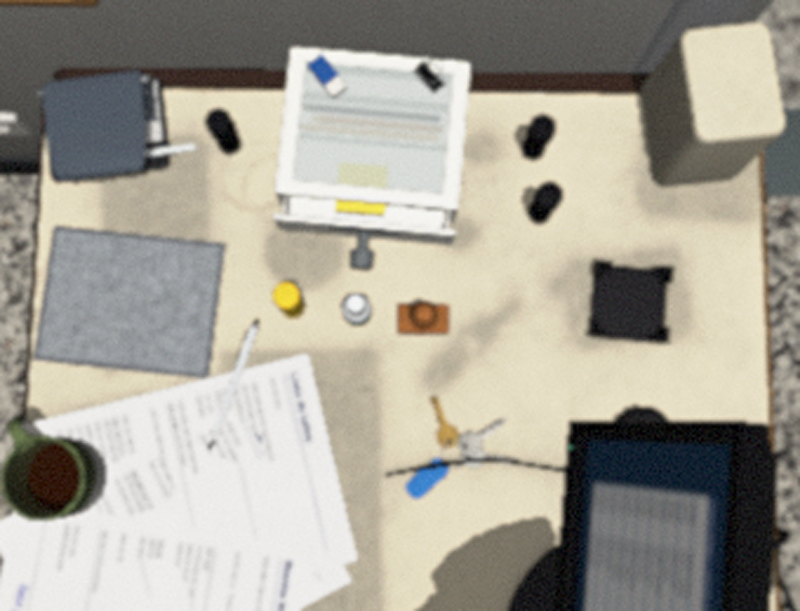

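Run:
```python
from h import *
np.set_printoptions(precision=4,suppress=True)
S=cam("scene");T=cam("top")
ps=lambda u,v:(130+u/2,80+v/2); pt=lambda u,v:(120+u*.425,110+v*.425)
def tr(n,a,b):
    X=tri([ray(S,*ps(*a)),ray(T,*pt(*b))]); print(n,X, "res",proj(S,X)-ps(*a),proj(T,X)-pt(*b))
tr("monitor corner",(365,408),(570,423))
tr("glue top",(201,195),(286,297)) 
tr("bottle top",(239,254),(355,304))
tr("stamp top",(280,309),(423,312))
tr("mat corner FL",(110,240),(207,375))
tr("mat corner BR",(216,186),(224,244))
tr("mat corner BL",(143,96),(58,228))
tr("holder BL",(460,432),(602,263)); tr("holder",(520,496),(671,268)); tr("holder",(399,475),(593,332))
for n,p,z in [("glue top",(286,297),.093),("bottle",(355,304),.074),("stamp",(423,312),.068),("ub",(292,47),.072),("ub",(470,62),.072),("uf",(458,212),.072),("uf",(278,193),.072),("dr",(275,218),.067),("dr",(453,237),.067),("knob",(362,257),.04),("mat",(58,228),.003),("mat",(224,244),.003),("mat",(207,375),.003),("mat",(36,358),.003),("speakertop",(690,130),.2)]:
    print(n,plane(T,*pt(*p),z))
```

```text
monitor corner [ 0.3806 -0.2361  0.1724] res [-25.9771   3.9253] [  9.887  -14.7276]
glue top [0.4677 0.0383 0.0996] res [-1.0949  0.3188] [ 0.3853 -0.8763]
bottle top [ 0.4636 -0.0255  0.0768] res [-0.4158  0.1241] [ 0.1448 -0.3215]
stamp top [ 0.4585 -0.0911  0.0655] res [-0.6654  0.1959] [ 0.2328 -0.4916]
mat corner FL [0.4    0.1238 0.005 ] res [-1.2118  0.3807] [ 0.3686 -1.0271]
mat corner BR [0.5306 0.1127 0.0051] res [ 0.4216 -0.1253] [-0.1613  0.3584]
mat corner BL [0.5464 0.2836 0.0056] res [-0.3131  0.0886] [ 0.1246 -0.2884]
holder BL [ 0.5132 -0.2694  0.0284] res [ 0.17   -0.0381] [-0.0689  0.106 ]
holder [ 0.511  -0.3398  0.0232] res [-0.5608  0.1011] [ 0.2325 -0.3189]
holder [ 0.4468 -0.2617  0.0221] res [-1.2332  0.3188] [ 0.4455 -0.7923]
glue top [0.4666 0.0396 0.093 ]
bottle [ 0.4632 -0.0251  0.074 ]
stamp [ 0.4571 -0.0905  0.068 ]
ub [0.7202 0.0425 0.072 ]
ub [ 0.7067 -0.1348  0.072 ]
uf [ 0.5548 -0.1235  0.072 ]
uf [0.5714 0.0521 0.072 ]
dr [0.5474 0.0548 0.067 ]
dr [ 0.5309 -0.119   0.067 ]
knob [ 0.5144 -0.0302  0.04  ]
mat [0.5462 0.2846 0.003 ]
mat [0.5318 0.1126 0.003 ]
mat [0.3977 0.1248 0.003 ]
mat [0.4122 0.2989 0.003 ]
speakertop [ 0.6052 -0.3194  0.2   ]
```

Run:
```python
from h import *
np.set_printoptions(precision=4,suppress=True)
S=cam("scene");T=cam("top")
ps=lambda u,v:(130+u/2,80+v/2); pt=lambda u,v:(120+u*.425,110+v*.425)
for a in [(365,408),(387,445)]:
  for b in [(768,425),(735,430)]:
    X=tri([ray(S,*ps(*a)),ray(T,*pt(*b))]); print(X, "res",proj(S,X)-ps(*a),proj(T,X)-pt(*b))
```

```text
[ 0.343  -0.328   0.3625] res [ 3.0253 -0.8685] [-0.8036  1.5288]
[ 0.3461 -0.3152  0.3364] res [-4.2534  1.1121] [ 1.2044 -2.1902]
[ 0.3462 -0.3378  0.3339] res [ 0.2634 -0.0713] [-0.0733  0.1329]
[ 0.3496 -0.3252  0.3055] res [-6.9727  1.6928] [ 2.072  -3.5759]
```

Request:
send_rows([
  [1,0,-6,0,0],
  [1,0,-12,0,0],
  [1,0,-18,0,0],
  [1,0,-24,0,0],
  [1,0,-26,0,0],
  [1,-4,-26,4.4,0.03],
  [1,-8,-26,8.8,0.06],
  [1,-12,-26,13.2,0.1],
  [1,-16,-26,17.6,0.13],
  [1,-20,-26,22,0.17],
  [1,-24,-26,26.4,0.2],
  [1,-28,-26,30.8,0.24],
  [1,-32,-26,35.2,0.27],
  [1,-36,-26,39.6,0.3],
  [1,-40,-26,44,0.33],
  [1,-44.4,-26,48.9,0.375],
  [1,-44.4,-26,48.9,0.375],
  [1,-44.4,-26,48.9,0.375],
])

```text
clock: 2.4
position: [0.5205, -0.0307, 0.4863]
ee_rot: [-1.172, 1.267, -1.266]
force: [0.2, -0.6, -0.9]
width: 0.998
```

Run:
```python
from h import *
np.set_printoptions(precision=4,suppress=True)
s=arm.observe(); print(s["clock"],s["position"],s["joints"],s["force"]);print(R.from_rotvec(s["ee_rot"]).as_matrix())
im=imaging.get_image("wrist"); cv2.imwrite("pics/w1.png",im)
```

```text
2.4 [ 0.5205 -0.0307  0.4863] [ 0.2715  0.198  -0.405   1.2964  0.0781  1.6636 -1.7684] [ 0.2229 -0.6236 -0.8563]
[[-0.0783 -0.001   0.9969]
 [-0.9969 -0.0003 -0.0783]
 [ 0.0004 -1.     -0.001 ]]
```

View pics/w1.png

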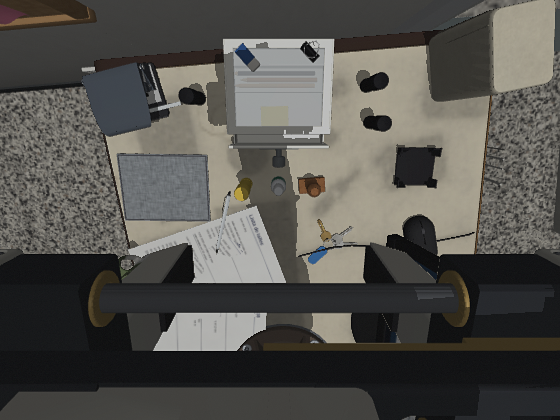

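Request:
send_rows([
  [1,0,6,0,0],
  [1,0,12,0,0],
  [1,0,18,0,0],
  [0.6,0,20,0,0],
  [0.6,0,20,0,0],
  [0.6,0,20,0,0],
])

```text
clock: 3.2
position: [0.5211, -0.0315, 0.2883]
ee_rot: [-1.168, 1.267, -1.27]
force: [0.1, -0.4, 1.1]
width: 0.724
```

Run:
```python
from h import *
import pickle
np.set_printoptions(precision=4,suppress=True)
s=arm.observe(); print(s["clock"],s["position"],s["joints"])
im=imaging.get_image("wrist"); cv2.imwrite("pics/w2.png",im); pickle.dump(s,open("w2.pkl","wb"))
a=im[0:250,80:480]; cv2.imwrite("pics/w2c.png",cv2.resize(a,(800,500),interpolation=cv2.INTER_CUBIC))
```

```text
3.2 [ 0.5211 -0.0315  0.2883] [ 0.2894  0.2524 -0.4135  1.7034  0.1083  1.2061 -1.8026]
```

View pics/w2c.png

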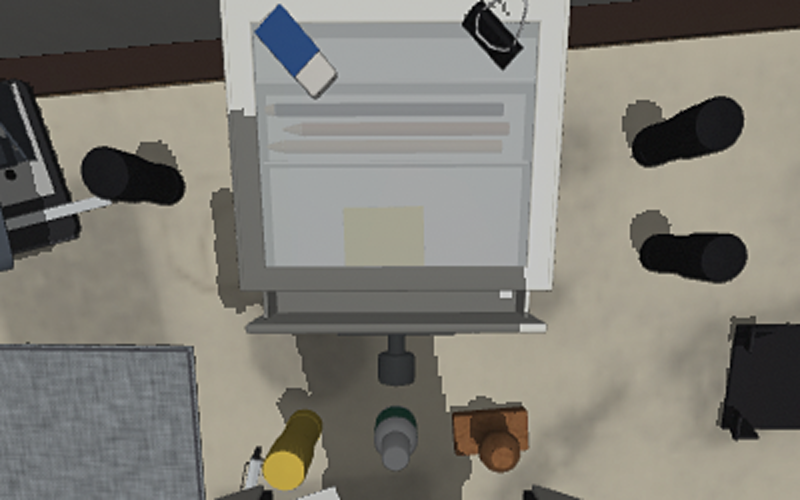

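Run:
```python
from h import *
import pickle
np.set_printoptions(precision=4,suppress=True)
s=pickle.load(open("w2.pkl","rb")); W=cam("wrist",s)
S=cam("scene");T=cam("top")
pw=lambda u,v:(80+u/2-.25,v/2-.25); ps=lambda u,v:(130+u/2,80+v/2); pt=lambda u,v:(120+u*.425,110+v*.425)
def tr(n,a,b,c):
    X=tri([ray(S,*ps(*a)),ray(T,*pt(*b)),ray(W,*pw(*c))]); print(n,X, "res",proj(S,X)-ps(*a),proj(T,X)-pt(*b),proj(W,X)-pw(*c))
tr("glue top",(201,195),(286,297),(285,469)) 
tr("bottle top",(239,254),(355,304),(396,457))
tr("stamp top",(280,309),(423,312),(502,451))
for n,p,z in [("glue",(285,469),.093),("bottle",(396,457),.074),("stamp",(502,451),.068),("uf",(242,290),.072),("uf",(552,290),.072),("dr",(247,330),.067),("dr",(545,330),.067),("knobfront c",(397,383),.036),("knob back",(397,352),.036),
  ("mat BR",(190,346),.003),("mat FR",(201,487),.003),
  ("pad",(345,207),.025),("pad",(424,207),.025),("pad",(425,265),.025),("stampb",(453,409),.017),("stampb",(527,407),.017),("stampb",(453,453),.017)]:
    print(n,plane(W,*pw(*p),z))
```

```text
glue top [0.469  0.0396 0.0965] res [-0.7333  0.6941] [-0.0708 -1.2853] [0.2796 0.9539]
bottle top [ 0.4642 -0.0247  0.0749] res [-0.3196  0.294 ] [-0.2103 -0.5185] [0.4456 0.3164]
stamp top [ 0.4591 -0.0906  0.064 ] res [-0.5595  0.3617] [ 0.0086 -0.6444] [0.1943 0.2728]
glue [0.4689 0.0405 0.093 ]
bottle [ 0.4644 -0.0241  0.074 ]
stamp [ 0.4609 -0.0898  0.068 ]
uf [0.5716 0.0555 0.072 ]
uf [ 0.5574 -0.1212  0.072 ]
dr [0.548  0.0572 0.067 ]
dr [ 0.5339 -0.1179  0.067 ]
knobfront c [ 0.5018 -0.0278  0.036 ]
knob back [ 0.5222 -0.0294  0.036 ]
mat BR [0.532 0.114 0.003]
mat FR [0.4273 0.1237 0.003 ]
pad [ 0.6137 -0.0043  0.025 ]
pad [ 0.6098 -0.0533  0.025 ]
pad [ 0.5747 -0.0515  0.025 ]
stampb [ 0.476  -0.0645  0.017 ]
stampb [ 0.4733 -0.1155  0.017 ]
stampb [ 0.4439 -0.0626  0.017 ]
```

Request:
send_rows([
  [0.5,-3,4,-2.5,0],
  [0.5,-6,8,-5,0],
  [0.5,-6.7,12,-5.7,0],
  [0.5,-6.7,12.5,-5.7,0],
  [0.5,-6.7,16,-5.7,0],
  [0.5,-6.7,20,-5.7,0],
  [0.5,-6.7,23,-5.7,0],
  [0.5,-6.7,24.2,-5.7,0],
  [0.5,-6.7,24.2,-5.7,0],
  [0.5,-6.7,24.2,-5.7,0],
  [0.5,-6.7,24.2,-5.7,0],
], squeeze=15)

```text
clock: 4.62
position: [0.4699, 0.0407, 0.0458]
ee_rot: [-1.169, 1.266, -1.268]
force: [0.0, -0.3, 0.0]
width: 0.496
```

```bash
cat >> h.py <<'E'
# commanded-frame helper: tool shift (cm) for a world displacement at yaw a(deg) of tool z
def shift(frm,to,a=-4.54):
    a=np.radians(a); x=np.array([np.sin(a),-np.cos(a),0]);z=np.array([np.cos(a),np.sin(a),0]);d=np.array(to)-np.array(frm)
    return np.round(100*np.array([d@x,-d[2],d@z]),2)
E
python3 - <<'E'
from h import *
np.set_printoptions(precision=4,suppress=True)
s=arm.observe(); print(s["clock"],s["position"],s["ee_rot"],s["joints"],s["width"])
im=imaging.get_image("wrist"); cv2.imwrite("pics/w3.png",im)
E
```

```text
4.625 [0.4699 0.0407 0.0458] [-1.169   1.2661 -1.2684] [ 0.0957  0.4716 -0.3833  2.108   0.3014  0.6113 -2.1484] 0.4961031711433319
```

View pics/w3.png

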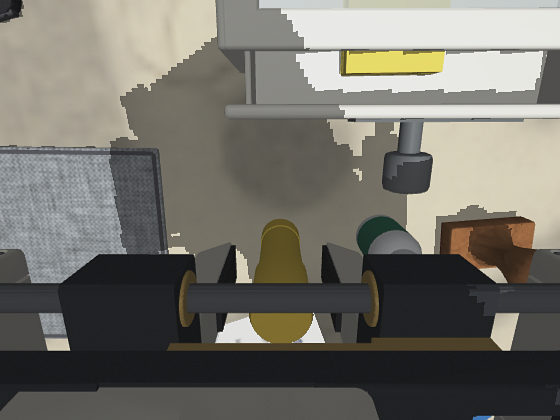

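Request:
send_rows([
  [0.2,0,0,0,0],
  [0.2,0,0,0,0],
  [0.2,0,0,0,0],
  [0.2,0,0,0,0],
  [0.2,0,0,0,0],
], squeeze=15)

```text
clock: 5.3
position: [0.4691, 0.0406, 0.0447]
ee_rot: [-1.171, 1.267, -1.267]
force: [-0.2, 0.3, 0.6]
width: 0.284
```

Request:
send_rows([
  [0.2,0,-1,0,0],
  [0.2,0,-3,0,0],
  [0.2,0,-5,0,0],
  [0.2,-1,-6,0,0],
  [0.2,-3,-6,0.2,0],
  [0.2,-6,-6,0.4,0],
  [0.2,-9.5,-6,0.7,0],
  [0.2,-13,-6,1,0],
  [0.2,-16.5,-6,1.2,0],
  [0.2,-19.5,-6,1.4,0],
  [0.2,-21.5,-6,1.55,0],
  [0.2,-22.2,-6,1.55,0],
  [0.2,-22.2,-5,1.55,0],
  [0.2,-22.2,-3.5,1.55,0],
  [0.2,-22.2,-2,1.55,0],
  [0.2,-22.2,-1,1.55,0],
  [0.2,-22.2,-0.5,1.55,0],
  [0.2,-22.2,-0.35,1.55,0],
  [0.2,-22.2,-0.35,1.55,0],
])

```text
clock: 7.68
position: [0.5022, 0.2609, 0.0484]
ee_rot: [-1.17, 1.267, -1.267]
force: [-1.1, 0.1, -0.8]
width: 0.283
```

Run:
```python
from h import *
np.set_printoptions(precision=4,suppress=True)
s=arm.observe(); print(s["clock"],s["position"],s["ee_rot"],s["joints"],s["force"])
im=imaging.get_image("scene"); cv2.imwrite("pics/s4.png",im[80:380,50:450])
```

```text
7.675 [0.5022 0.2609 0.0484] [-1.1702  1.2671 -1.2673] [-0.2899  0.5846 -0.3989  1.8764  0.3223  0.7434 -2.5188] [-1.0516  0.1353 -0.8374]
```

View pics/s4.png

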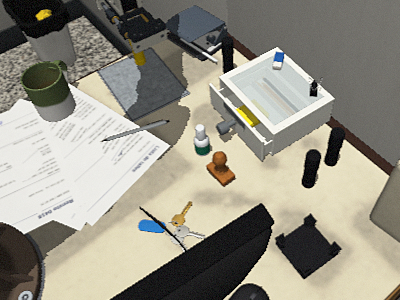

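Request:
send_rows([
  [0.3,0,0,0,0],
  [0.5,0,0,0,0],
  [0.5,0,0,0,0],
  [0.5,0,-2,0,0],
  [0.5,0,-5,0,0],
  [0.5,0,-9,0,0],
  [0.5,2,-10,0,0],
  [0.5,7,-10,-0.3,0],
  [0.5,12,-10,-0.6,0],
  [0.5,17,-10,-0.9,0],
  [0.5,22,-10,-1.2,0],
  [0.5,26,-10,-1.4,0],
  [0.5,28.8,-9,-1.5,0],
  [0.5,28.8,-7,-1.5,0],
  [0.5,28.8,-4,-1.5,0],
  [0.5,28.8,-1,-1.5,0],
  [0.5,28.8,0.7,-1.5,0],
  [0.5,28.8,0.7,-1.5,0],
  [0.5,28.8,0.7,-1.5,0],
])

```text
clock: 10.1
position: [0.4643, -0.0255, 0.0416]
ee_rot: [-1.17, 1.267, -1.268]
force: [0.2, 0.4, 0.8]
width: 0.5
```

Run:
```python
from h import *
np.set_printoptions(precision=4,suppress=True)
s=arm.observe(); print(s["clock"],s["position"],s["ee_rot"],s["joints"],s["force"])
im=imaging.get_image("wrist"); cv2.imwrite("pics/w5.png",im)
im=imaging.get_image("scene"); cv2.imwrite("pics/s5.png",im[80:380,50:450])
```

```text
10.1 [ 0.4643 -0.0255  0.0416] [-1.1705  1.2674 -1.2678] [ 0.2119  0.4675 -0.3516  2.1271  0.2829  0.5903 -1.9918] [0.2093 0.3613 0.8093]
```

View pics/w5.png

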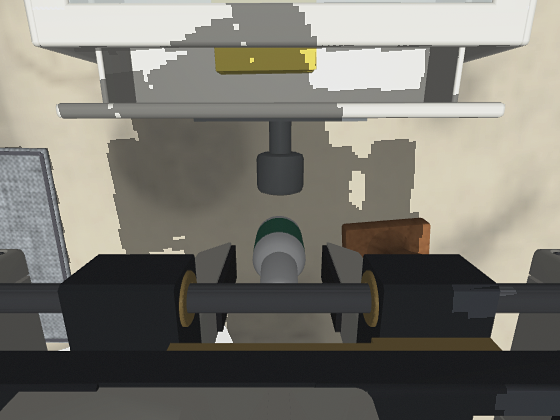

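View pics/s5.png

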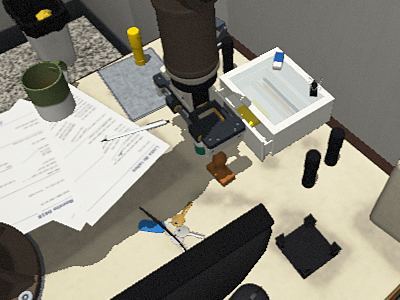

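Request:
send_rows([
  [0.1,0,0,0,0],
  [0.1,0,0,0,0],
  [0.1,0,0,0,0],
  [0.1,0,0,0,0],
  [0.1,0,-1,0,0],
  [0.1,0,-3,0,0],
  [0.1,0,-5,0,0],
  [0.1,-1,-6,-0.2,0],
  [0.1,-3.5,-6,-0.5,0],
  [0.1,-7,-6,-1,0],
  [0.1,-10.5,-6,-1.6,0],
  [0.1,-14,-6,-2.1,0],
  [0.1,-17.5,-6,-2.7,0],
  [0.1,-20.5,-6,-3.1,0],
  [0.1,-22.5,-6,-3.5,0],
  [0.1,-23,-5,-3.5,0],
  [0.1,-23,-3,-3.5,0],
  [0.1,-23,-1.5,-3.5,0],
  [0.1,-23,-0.7,-3.5,0],
  [0.1,-23,-0.35,-3.5,0],
])

```text
clock: 12.7
position: [0.4475, 0.2065, 0.0442]
ee_rot: [-1.171, 1.268, -1.268]
force: [-0.5, -0.4, -1.1]
width: 0.221
```

Request:
send_rows([
  [0.3,0,0,0,0],
  [0.5,0,0,0,0],
  [0.5,0,0,0,0],
  [0.5,0,-2,0,0],
  [0.5,0,-5,0,0],
  [0.5,0,-9,0,0],
  [0.5,2,-10,0,0],
  [0.5,7,-10,0.7,0],
  [0.5,12,-10,1.4,0],
  [0.5,17,-10,2.1,0],
  [0.5,22,-10,2.8,0],
  [0.5,27,-10,3.3,0],
  [0.5,29.6,-9,3.55,0],
  [0.5,29.6,-7,3.55,0],
  [0.5,29.6,-4,3.55,0],
  [0.5,29.6,-1,3.55,0],
  [0.5,29.6,1.1,3.55,0],
  [0.5,29.6,1.1,3.55,0],
  [0.5,29.6,1.1,3.55,0],
])

```text
clock: 15.08
position: [0.4601, -0.091, 0.0345]
ee_rot: [-1.17, 1.267, -1.268]
force: [0.5, -0.2, -0.2]
width: 0.5
```

Run:
```python
from h import *
np.set_printoptions(precision=4,suppress=True)
s=arm.observe(); print(s["clock"],s["position"],s["ee_rot"],s["joints"],s["force"])
im=imaging.get_image("wrist"); cv2.imwrite("pics/w6.png",im)
im=imaging.get_image("scene"); cv2.imwrite("pics/s6.png",im[80:380,50:450])
```

```text
15.075 [ 0.4601 -0.091   0.0345] [-1.1701  1.2666 -1.2677] [ 0.3147  0.4785 -0.3029  2.1263  0.2576  0.5699 -1.8241] [ 0.5185 -0.1859 -0.2164]
```

View pics/w6.png

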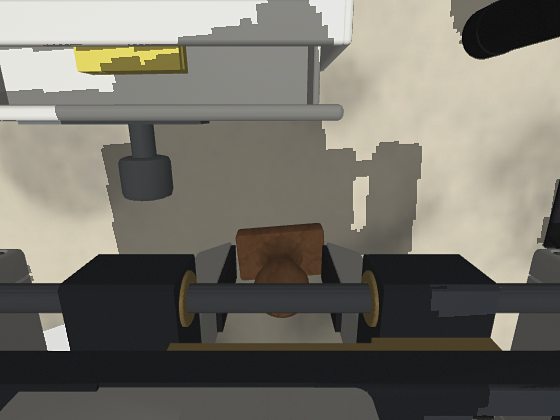

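View pics/s6.png

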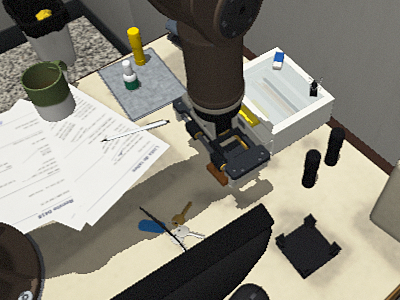

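Request:
send_rows([
  [0.2,0,0,0,0],
  [0.2,0,0,0,0],
  [0.2,0,0,0,0],
  [0.2,0,0,0,0],
  [0.2,0,-1,0,0],
  [0.2,0,-4,0,0],
  [0.2,0,-6.5,0,0],
  [0.2,-1,-7,0,0],
  [0.2,-3.5,-7,0,0],
  [0.2,-7,-7,0,0],
  [0.2,-10.5,-7,0,0],
  [0.2,-14,-7,0.3,0],
  [0.2,-18,-7,0.8,0],
  [0.2,-21.5,-7,1.3,0],
  [0.2,-23.8,-7,1.5,0],
  [0.2,-24.4,-5,1.5,0],
  [0.2,-24.4,-3,1.5,0],
  [0.2,-24.4,-1.5,1.5,0],
  [0.2,-24.4,-0.7,1.5,0],
  [0.2,-24.4,-0.35,1.5,0],
])

```text
clock: 17.68
position: [0.4937, 0.151, 0.0368]
ee_rot: [-1.171, 1.268, -1.267]
force: [-1.2, -3.4, 7.6]
width: 0.27
```

Request:
send_rows([
  [0.4,0,0,0,0],
  [0.5,0,0,0,0],
  [0.5,0,0,0,0],
  [0.5,0,-2,0,0],
  [0.5,0,-5,0,0],
  [0.5,0,-9,0,0],
  [0.5,2,-10,0,0],
  [0.5,7,-10,1.5,0],
  [0.5,12,-10,2.5,0],
  [0.5,16,-9,3.2,0],
  [0.5,17.8,-7.5,3.5,0],
  [0.5,17.8,-7,3.5,0],
  [0.5,17.8,-7,3.5,0],
])

```text
clock: 19.3
position: [0.5143, -0.0271, 0.1069]
ee_rot: [-1.172, 1.267, -1.264]
force: [-0.2, 0.0, -0.1]
width: 0.503
```

Run:
```python
from h import *
np.set_printoptions(precision=4,suppress=True)
s=arm.observe(); print(s["clock"],s["position"],s["ee_rot"],s["force"])
im=imaging.get_image("wrist"); cv2.imwrite("pics/w7.png",im)
im=imaging.get_image("scene"); cv2.imwrite("pics/s7.png",im[80:380,50:450])
W=cam("wrist",s); print(proj(W,[.514,-.029,.048]))
```

```text
19.3 [ 0.5143 -0.0271  0.1069] [-1.1717  1.2668 -1.2645] [-0.197   0.0012 -0.0997]
[283.8719 225.9395]
```

View pics/w7.png

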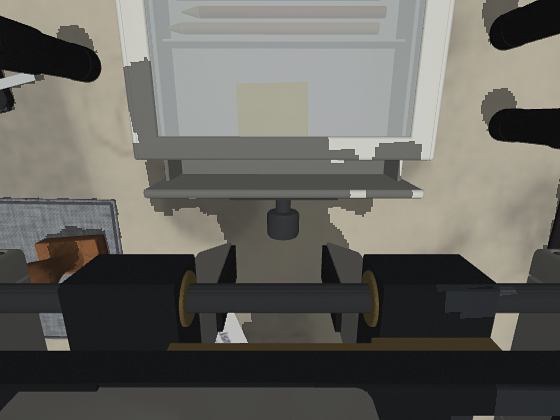

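View pics/s7.png

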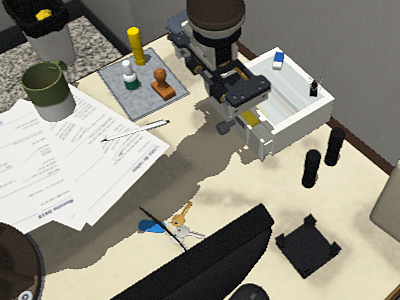

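Request:
send_rows([
  [0.5,0.1,3,0,0],
  [0.5,0.1,6,0,0],
  [0.5,0.1,8,0,0],
  [0.5,0.1,9,0,0],
  [0.5,0.1,9,0,0],
  [0.2,0.1,9,0,0],
  [0.2,0.1,9,0,0],
  [0.2,0.1,9,0,0],
  [0.2,0.1,9,0,0],
], squeeze=20)

```text
clock: 20.52
position: [0.515, -0.0302, 0.0177]
ee_rot: [-1.17, 1.267, -1.268]
force: [-1.1, 0.2, 5.9]
width: 0.258
```

Request:
send_rows([
  [0.2,0.1,0,-0.5,0],
  [0.2,0.1,0,-1.3,0],
  [0.2,0.1,0,-2.3,0],
  [0.2,0,0,-3.3,0],
  [0.2,0,0,-4.3,0],
  [0.2,0,0,-5.3,0],
  [0.2,0,0,-6.3,0],
  [0.2,0,0,-7.3,0],
  [0.2,0,0,-8.2,0],
  [0.2,0,0,-9,0],
  [0.2,0,0,-9.4,0],
  [0.2,0,0,-9.5,0],
  [0.2,0,0,-9.5,0],
])

```text
clock: 22.15
position: [0.4199, -0.0227, 0.0177]
ee_rot: [-1.17, 1.267, -1.268]
force: [0.7, 1.6, 9.2]
width: 0.253
```

Request:
send_rows([
  [0.5,0,0,0,0],
  [0.5,0,0,0,0],
  [0.5,0,0,0,0],
  [0.5,0,-3,0,0],
  [0.5,0,-8,0,0],
  [0.78,0,-13,2,0],
  [0.78,0,-18,6,0],
  [0.78,0,-18,9,0],
  [0.78,0,-18,9,0],
  [0.78,0,-18,9,0],
])

```text
clock: 23.4
position: [0.5082, -0.0297, 0.1963]
ee_rot: [-1.173, 1.269, -1.266]
force: [0.2, 0.9, 0.3]
width: 0.783
```

Run:
```python
from h import *
import pickle
np.set_printoptions(precision=4,suppress=True)
s=arm.observe(); print(s["clock"],s["position"],s["ee_rot"],s["force"])
im=imaging.get_image("wrist"); cv2.imwrite("pics/w8.png",im); pickle.dump(s,open("w8.pkl","wb"))
im=imaging.get_image("top"); cv2.imwrite("pics/t8.png",im)
```

```text
23.4 [ 0.5082 -0.0297  0.1963] [-1.1726  1.2689 -1.2662] [0.1896 0.8687 0.3337]
```

View pics/w8.png

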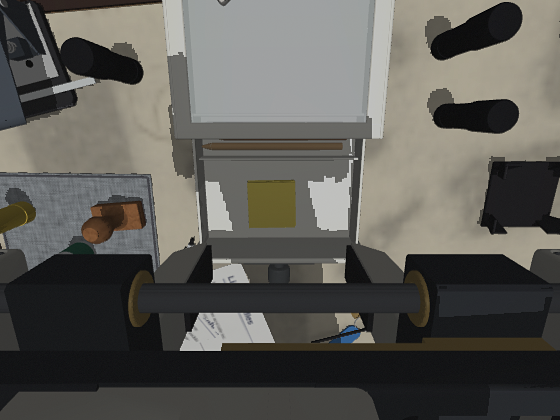

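Run:
```python
from h import *
import pickle
np.set_printoptions(precision=4,suppress=True)
s=pickle.load(open("w8.pkl","rb")); W=cam("wrist",s); T=cam("top")
def quad(im,roi):
    x0,y0,x1,y1=roi; h=cv2.cvtColor(im[y0:y1,x0:x1],cv2.COLOR_BGR2HSV)
    m=cv2.inRange(h,(20,130,60),(35,255,255)); cs,_=cv2.findContours(m,0,2); c=max(cs,key=cv2.contourArea)
    print("area",cv2.contourArea(c)); return cv2.boxPoints(cv2.minAreaRect(c))+[x0,y0]
q=quad(cv2.imread("pics/w8.png"),(220,160,330,240)); print(q)
P=np.array([plane(W,u,v,.025) for u,v in q]); print(P, P.mean(0)); 
for i in range(4):
    d=P[(i+1)%4]-P[i]; print(np.linalg.norm(d),np.degrees(np.arctan2(d[1],d[0])))
t=cv2.imread("pics/t8.png"); cv2.imwrite("pics/t8c.png",cv2.resize(t[110:370,120:460],(800,612)))
```

```text
area 2073.0
[[247.4576 180.5898]
 [294.0568 179.5543]
 [295.0884 225.9758]
 [248.4891 227.0114]]
[[ 0.5206  0.0034  0.025 ]
 [ 0.5179 -0.0448  0.025 ]
 [ 0.4669 -0.0426  0.025 ]
 [ 0.4697  0.0077  0.025 ]] [ 0.4938 -0.0191  0.025 ]
0.04834988007146572 -93.21945194726811
0.05100420611554576 177.52038242969678
0.05043474651299217 86.83876449987795
0.0510711188184383 -4.819760846214795
```

View pics/t8c.png

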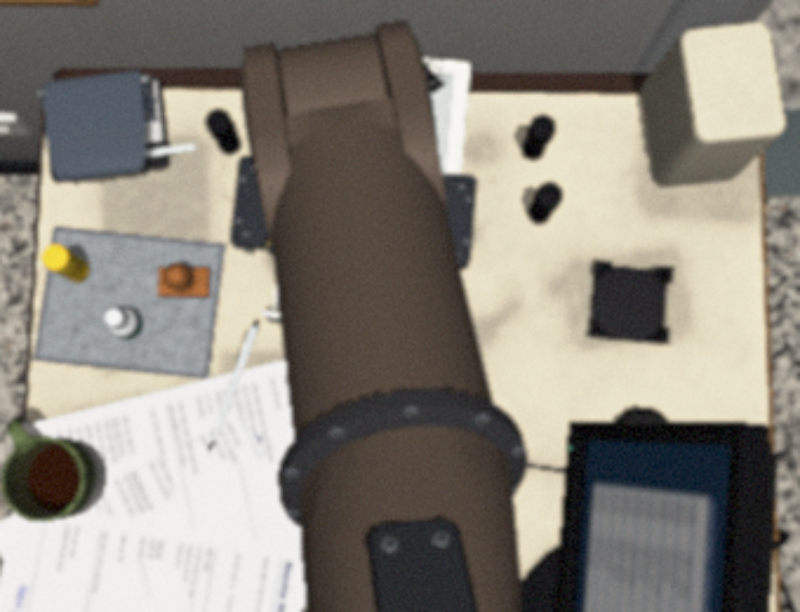

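Request:
send_rows([
  [0.78,-0.5,3,-0.8,0],
  [0.78,-0.9,7,-1.65,0],
  [0.78,-0.9,8,-1.65,0],
  [0.78,-0.9,8,-1.65,0],
  [0.78,-0.9,8,-1.65,0],
])

```text
clock: 24.12
position: [0.495, -0.0196, 0.1185]
ee_rot: [-1.169, 1.266, -1.269]
force: [0.6, -0.7, -0.2]
width: 0.785
```

Run:
```python
from h import *
import pickle
np.set_printoptions(precision=4,suppress=True)
s=arm.observe(); print(s["clock"],s["position"],s["ee_rot"],s["force"],s["width"])
im=imaging.get_image("wrist"); cv2.imwrite("pics/w9.png",im); pickle.dump(s,open("w9.pkl","wb"))
W=cam("wrist",s); W8=cam("wrist",pickle.load(open("w8.pkl","rb")))
h=cv2.cvtColor(im[150:260,200:360],cv2.COLOR_BGR2HSV)
m=cv2.inRange(h,(20,130,60),(35,255,255)); cs,_=cv2.findContours(m,0,2); c=max(cs,key=cv2.contourArea)
q=cv2.boxPoints(cv2.minAreaRect(c))+[200,150]; print(q)
q8=np.array([[247.4576,180.5898],[294.0568,179.5543],[295.0884,225.9758],[248.4891,227.0114]])
print([plane(W,u,v,.025) for u,v in q])
for a in q8:
    # match nearest by order
    b=min(q,key=lambda b:np.linalg.norm(plane(W,*b,.025)-plane(W8,*a,.025))); print(tri([ray(W8,*a),ray(W,*b)]))
```

```text
24.125 [ 0.495  -0.0196  0.1185] [-1.1689  1.266  -1.2686] [ 0.5605 -0.7484 -0.2092] 0.7852930578558209
[[248.8218 183.021 ]
 [309.963  181.9292]
 [311.0459 242.5706]
 [249.9047 243.6624]]
[array([0.5209, 0.0038, 0.025 ]), array([ 0.5179, -0.0446,  0.025 ]), array([ 0.4663, -0.0428,  0.025 ]), array([0.4693, 0.0083, 0.025 ])]
[ 0.5024  0.0142 -0.0692]
[ 0.5169 -0.045   0.0199]
[ 0.4696 -0.0423  0.0329]
[0.4721 0.0071 0.0319]
```

View pics/w9.png

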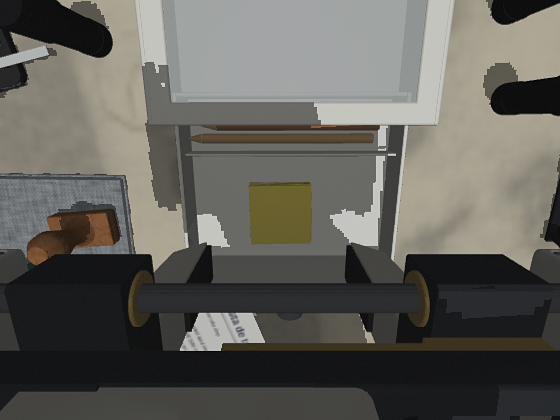

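Request:
send_rows([
  [0.78,0,3,-0.1,0],
  [0.78,0,6,-0.1,0],
  [0.78,0,8.5,-0.1,0],
  [0.78,0,9.7,-0.1,0],
  [0.78,0,10.3,-0.1,0],
  [0.78,0,10.3,-0.1,0],
  [0.5,0,10.3,-0.1,0],
  [0.5,0,10.3,-0.1,0],
  [0.5,0,10.3,-0.1,0],
  [0.5,0,10.3,-0.1,0],
  [0.5,0,10.3,-0.1,0],
], squeeze=15)

```text
clock: 25.55
position: [0.4931, -0.0195, 0.0146]
ee_rot: [-1.17, 1.267, -1.268]
force: [-1.0, -0.6, 5.6]
width: 0.542
```

Request:
send_rows([
  [0.5,0,-1,0,0],
  [0.5,0,-3,0,0],
  [0.5,0,-6,0,0],
  [0.5,0,-9,0,0],
  [0.5,0,-11,0,0],
  [0.5,0,-12,0,0],
  [0.5,0,-12,0,0],
])

```text
clock: 26.42
position: [0.493, -0.0195, 0.1347]
ee_rot: [-1.17, 1.267, -1.268]
force: [-0.7, -0.8, -1.6]
width: 0.542
```

Run:
```python
from h import *
np.set_printoptions(precision=4,suppress=True)
s=arm.observe(); print(s["clock"],s["position"],s["force"],s["width"])
S=cam("scene");T=cam("top")
ps=lambda u,v:(130+u/2,80+v/2); pt=lambda u,v:(120+u*.425,110+v*.425)
for a,b in [((722,388),(690,135)),((637,318),(685,35)),((793,300),(780,130)),((660,493),(658,183)),((582,435),(643,95))]:
    X=tri([ray(S,*ps(*a)),ray(T,*pt(*b))]); print(X, "res",proj(S,X)-ps(*a),proj(T,X)-pt(*b))
print(plane(T,*pt(660,183),0),plane(S,*ps(660,493),0))
im=imaging.get_image("wrist"); cv2.imwrite("pics/w10.png",im)
im=imaging.get_image("scene"); cv2.imwrite("pics/s10.png",im)
```

```text
26.425 [ 0.493  -0.0195  0.1347] [-0.6781 -0.8411 -1.5609] 0.5416813563524641
[ 0.651  -0.3722  0.0871] res [-20.8695  -0.34  ] [11.0506 -8.5079]
[ 0.704  -0.3231  0.0931] res [17.962  -4.2373] [-8.4231 10.6371]
[ 0.5985 -0.3921  0.2804] res [-20.7685   0.3529] [10.0962 -7.0281]
[ 0.6474 -0.3803 -0.1026] res [-17.4881  -0.4025] [ 9.3325 -8.0335]
[ 0.7033 -0.3254 -0.1192] res [15.466  -4.0462] [-6.8145 10.2535]
[ 0.6024 -0.3354  0.    ] [ 0.6147 -0.4106  0.    ]
```

View pics/w10.png

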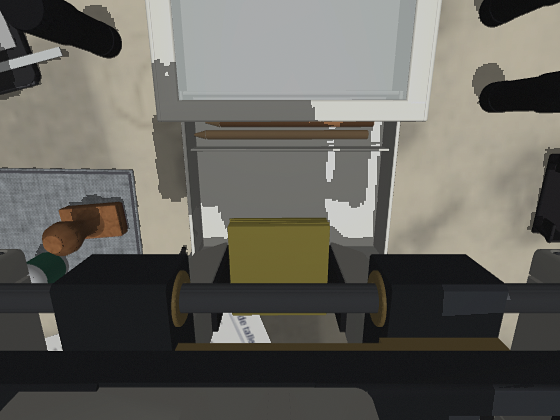

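View pics/s10.png

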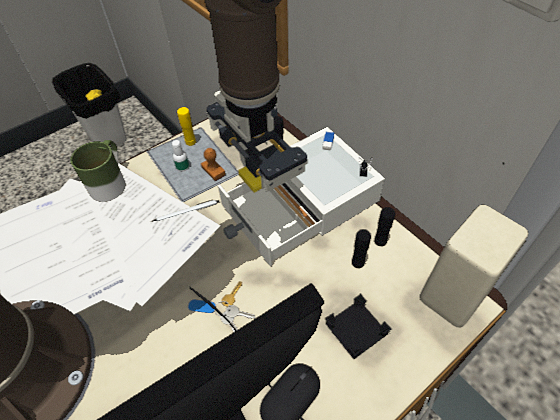

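Request:
send_rows([
  [0.5,1,-2,0,0],
  [0.5,3,-4,0.2,0],
  [0.5,6,-6,0.5,0],
  [0.5,9.5,-6.5,0.9,0],
  [0.5,13,-6.5,1.3,0],
  [0.5,16.5,-6.5,1.7,0],
  [0.5,20,-6.5,2.1,0],
  [0.5,23.5,-6.5,2.5,0],
  [0.5,26,-6.5,2.7,0],
  [0.5,27.5,-6.5,2.8,0],
  [0.5,28,-6.5,2.8,0],
  [0.5,28,-6.5,2.8,0],
])

```text
clock: 28.02
position: [0.4986, -0.2999, 0.1989]
ee_rot: [-1.171, 1.268, -1.266]
force: [0.6, -0.3, -1.7]
width: 0.546
```

Run:
```python
from h import *
import pickle
np.set_printoptions(precision=4,suppress=True)
s=arm.observe(); print(s["clock"],s["position"],s["ee_rot"],s["force"],s["width"],s["joints"])
im=imaging.get_image("wrist"); cv2.imwrite("pics/w11.png",im); pickle.dump(s,open("w11.pkl","wb"))
a=im[100:250,180:380]; cv2.imwrite("pics/w11c.png",cv2.resize(a,(800,600),interpolation=cv2.INTER_CUBIC))
im=imaging.get_image("scene"); cv2.imwrite("pics/s11.png",im)
```

```text
28.025 [ 0.4986 -0.2999  0.1989] [-1.1708  1.2675 -1.2662] [ 0.5521 -0.2597 -1.7355] 0.5461975213949775 [ 0.6578  0.4103 -0.2868  1.6984  0.1298  1.0522 -1.3205]
```

View pics/w11.png

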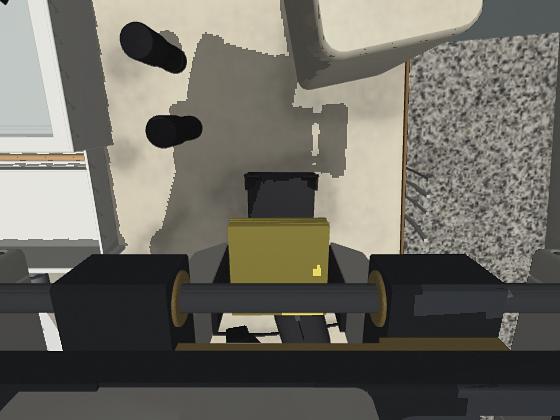

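View pics/w11c.png

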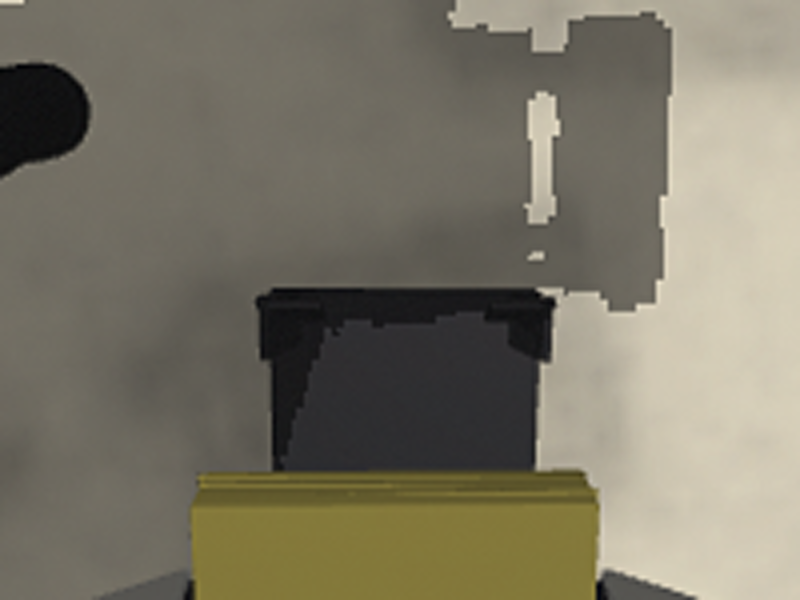

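View pics/s11.png

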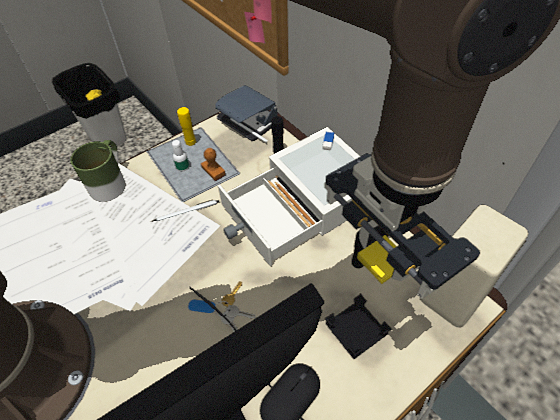

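Run:
```python
from h import *
a=cv2.imread("pics/w1.png")[135:200,380:460]; cv2.imwrite("pics/w1h.png",cv2.resize(a,None,fx=8,fy=8,interpolation=cv2.INTER_CUBIC))
a=cv2.imread("pics/top0.png")[210:265,360:420]; cv2.imwrite("pics/t0h.png",cv2.resize(a,None,fx=8,fy=8,interpolation=cv2.INTER_CUBIC))
a=cv2.imread("pics/scene0.png")[290:360,320:400]; cv2.imwrite("pics/s0h.png",cv2.resize(a,None,fx=8,fy=8,interpolation=cv2.INTER_CUBIC))
```

```text
(no output)
```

View pics/w1h.png

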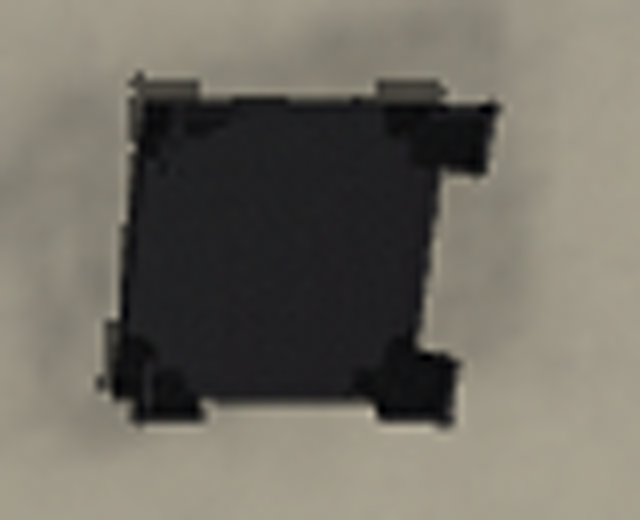

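View pics/t0h.png

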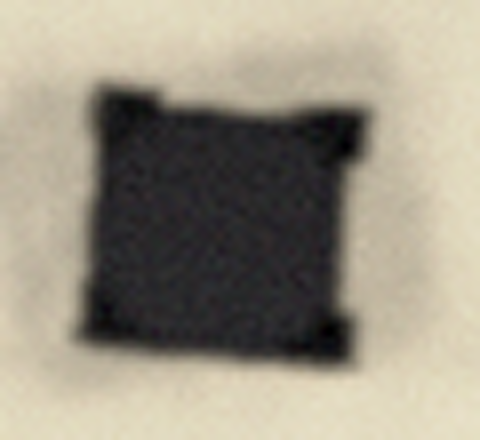

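View pics/s0h.png

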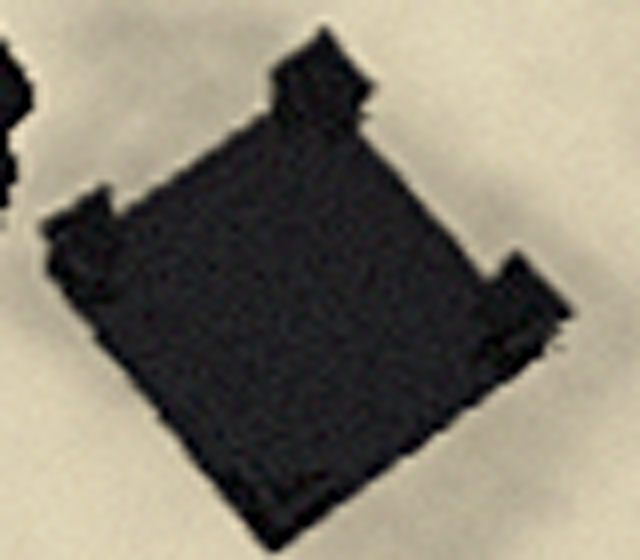

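Run:
```python
from h import *
import pickle
np.set_printoptions(precision=4,suppress=True)
T=cam("top"); S=cam("scene")
s1=dict(position=np.array([.5205,-.0307,.4863]),ee_rot=R.from_matrix([[-.0783,-.001,.9969],[-.9969,-.0003,-.0783],[.0004,-1,-.001]]).as_rotvec())
W1=cam("wrist",s1); W11=cam("wrist",pickle.load(open("w11.pkl","rb")))
def ctr(n,c,o,f,pts,z):
    P=np.array([plane(c,o[0]+(u+.5)/f-.5,o[1]+(v+.5)/f-.5,z) for u,v in pts]); print(n,P[:,:2].tolist(),"mean",P.mean(0)); return P
ctr("top corners",T,(360,210),8,[(100,88),(370,110),(352,362),(82,338)],.024)
ctr("top base mids",T,(360,210),8,[(97,230),(340,230),(225,110),(215,347)],.004)
ctr("w1 corners",W1,(380,135),8,[(135,78),(500,103),(455,425),(103,405)],.024)
ctr("w1 base",W1,(380,135),8,[(130,240),(432,245),(265,98),(270,402)],.004)
ctr("scene tops",S,(320,290),8,[(325,28),(572,312),(42,230)],.024)
ctr("scene base",S,(320,290),8,[(272,552)],.0)
ctr("w11 base side at .004",W11,(180,100),4,[(272,440),(538,440)],.004)
ctr("w11 back top",W11,(180,100),4,[(258,298),(552,298)],.024)
```

```text
top corners [[0.5169617146693007, -0.26147730865948], [0.5115119207447159, -0.34061588778123586], [0.43717734897948296, -0.3335187704455227], [0.4430191990672032, -0.255183042493364]] mean [ 0.4772 -0.2977  0.024 ]
top base mids [[0.47734353583636324, -0.263192683612425], [0.4783858980877074, -0.33530249850830696], [0.514031679062674, -0.3018915450288161], [0.44295369164417775, -0.2975629260079022]] mean [ 0.4782 -0.2995  0.004 ]
w1 corners [[0.5246835767439973, -0.25354448541817926], [0.512036142035809, -0.34016861656344977], [0.43401370458940847, -0.33414853151052537], [0.4458220703022393, -0.24764832425095018]] mean [ 0.4791 -0.2939  0.024 ]
w1 base [[0.4825575708995865, -0.26034213182511085], [0.4754326146499089, -0.3353833692863926], [0.5150328678443329, -0.2925066702568598], [0.4384406802737898, -0.2967101388587692]] mean [ 0.4779 -0.2962  0.004 ]
scene tops [[0.5191223631131864, -0.264336907225571], [0.5120822713948733, -0.34221411423179743], [0.4411777679760358, -0.25923749825778103]] mean [ 0.4908 -0.2886  0.024 ]
scene base [[0.43804602302607404, -0.3335636982798631]] mean [ 0.438  -0.3336 -0.    ]
w11 base side at .004 [[0.4733094936910022, -0.26059443892527556], [0.4673883587581543, -0.3362752613670904]] mean [ 0.4703 -0.2984  0.004 ]
w11 back top [[0.5177497148415985, -0.2634927673681954], [0.5117599589191196, -0.33992227372471856]] mean [ 0.5148 -0.3017  0.024 ]
```

Run:
```python
from h import *
import pickle
np.set_printoptions(precision=4,suppress=True)
s=pickle.load(open("w11.pkl","rb")); W=cam("wrist",s); z0=s["position"][2]; Rm=R.from_rotvec(s["ee_rot"]).as_matrix()
f=lambda u,v:(180+(u+.5)/4-.5,100+(v+.5)/4-.5)
for p,dz in [((192,505),.0105),((597,505),.0105),((198,474),-.0035),((584,472),-.0035)]:
    P=plane(W,*f(*p),z0+dz); print(Rm.T@(P-s["position"]))
```

```text
[-0.0263 -0.0105  0.0242]
[ 0.0225 -0.0105  0.0243]
[-0.0277  0.0035  0.0236]
[0.0229 0.0035 0.0239]
```

Request:
send_rows([
  [0.5,0.1,2,-1,0],
  [0.5,0.16,5,-1.8,0],
  [0.5,0.16,8,-2.1,0],
  [0.5,0.16,11,-2.1,0],
  [0.5,0.16,13.5,-2.1,0],
  [0.5,0.16,15,-2.1,0],
  [0.5,0.16,15.4,-2.1,0],
  [0.5,0.16,15.4,-2.1,0],
  [0.5,0.16,15.4,-2.1,0],
])

```text
clock: 29.25
position: [0.4782, -0.301, 0.0462]
ee_rot: [-1.17, 1.266, -1.269]
force: [-0.0, -0.6, 0.0]
width: 0.542
```

Run:
```python
from h import *
import pickle
np.set_printoptions(precision=4,suppress=True)
s=arm.observe(); print(s["clock"],s["position"],s["force"],s["width"])
im=imaging.get_image("wrist"); pickle.dump(s,open("w12.pkl","wb"))
cv2.imwrite("pics/w12.png",im)
a=im[120:320,180:380]; cv2.imwrite("pics/w12c.png",cv2.resize(a,(600,600),interpolation=cv2.INTER_CUBIC))
im=imaging.get_image("scene"); cv2.imwrite("pics/s12.png",cv2.resize(im[200:380,280:520],(800,600)))
```

```text
29.25 [ 0.4782 -0.301   0.0462] [-0.0125 -0.6076  0.0469] 0.5422752640430734
```

View pics/w12c.png

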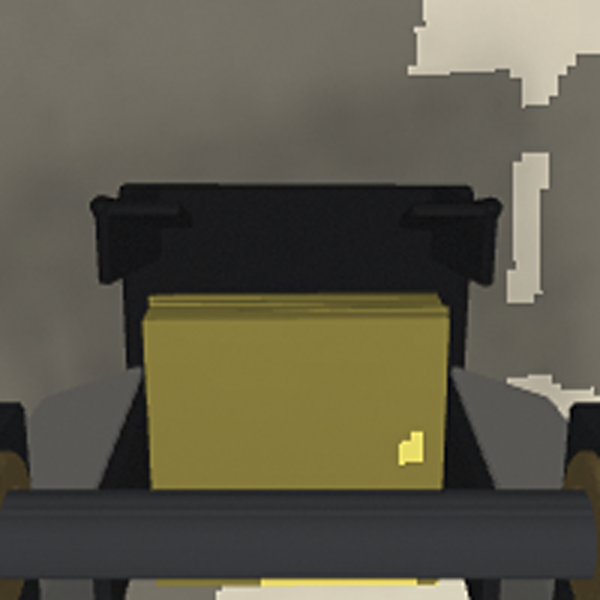

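View pics/s12.png

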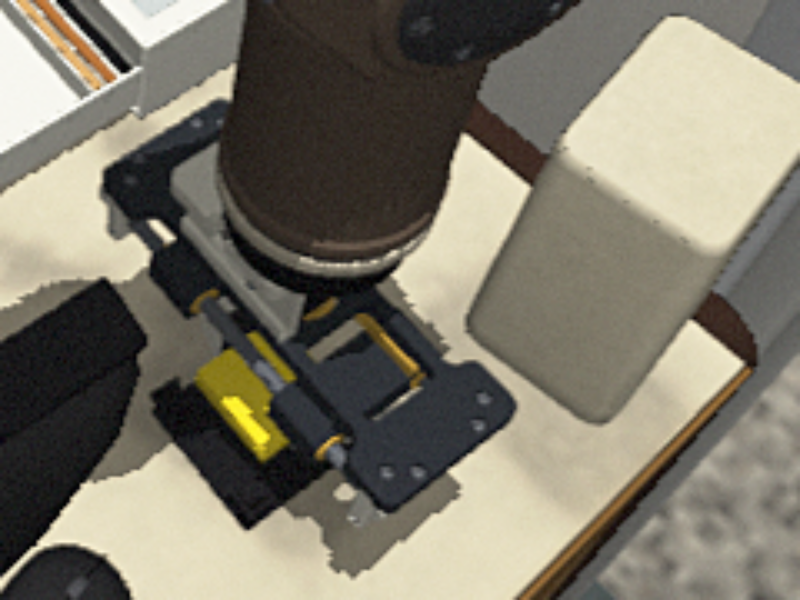

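Run:
```python
from h import *
import pickle
np.set_printoptions(precision=4,suppress=True)
s=pickle.load(open("w12.pkl","rb")); W=cam("wrist",s); z0=s["position"][2]; Rm=R.from_rotvec(s["ee_rot"]).as_matrix()
f=lambda u,v:(180+(u+.5)/3-.5,120+(v+.5)/3-.5)
for n,p,z in [("padtop",(145,317),z0+.0105),("padtop",(448,317),z0+.0105),("padbot",(150,298),z0-.0035),("padbot",(440,296),z0-.0035),("wall tip",(92,203),.024),("wall tip",(503,204),.024),("base back",(124,186),.0),("base back",(470,186),.0),("side",(127,350),.004),("side",(467,350),.004),("wall inner top",(130,215),.024)]:
    P=plane(W,*f(*p),z); print(n,Rm.T@(P-s["position"]))
```

```text
padtop [-0.0262 -0.0105  0.0245]
padtop [ 0.0225 -0.0104  0.0245]
padbot [-0.0275  0.0035  0.0231]
padbot [0.0233 0.0036 0.0235]
wall tip [-0.0407  0.0222  0.036 ]
wall tip [0.0374 0.0222 0.0358]
base back [-0.0388  0.0462  0.0344]
base back [0.0353 0.0462 0.0344]
side [-0.0392  0.0421 -0.0016]
side [ 0.0358  0.0422 -0.0015]
wall inner top [-0.0336  0.0222  0.0337]
```

Request:
send_rows([
  [0.5,0,1,-0.05,0],
  [0.5,0,2,-0.05,0],
  [0.5,0,2.6,-0.05,0],
  [0.5,0,3.1,-0.05,0],
  [0.5,0,3.5,-0.05,0],
  [0.5,0,3.7,-0.05,0],
  [0.5,0,3.7,-0.05,0],
])

```text
clock: 30.22
position: [0.4771, -0.3006, 0.0082]
ee_rot: [-1.171, 1.267, -1.267]
force: [0.2, 0.2, -0.9]
width: 0.546
```

Request:
send_rows([
  [0.5,0,0.07,0,0],
  [0.65,0,0.07,0,0],
  [0.7,0,0.07,0,0],
  [0.7,0,0.07,0,0],
  [0.7,0,-1,0,0],
  [0.7,0,-3,0,0],
  [0.7,0,-6,0,0],
  [0.7,0,-10,1,0],
  [0.7,0,-15,2.5,0],
  [0.7,0,-18,4.5,0],
  [0.7,0,-18,4.5,0],
])

```text
clock: 31.6
position: [0.5247, -0.3044, 0.1918]
ee_rot: [-1.168, 1.261, -1.271]
force: [-0.4, -0.0, -1.0]
width: 0.702
```

Run:
```python
from h import *
import pickle
np.set_printoptions(precision=4,suppress=True)
s=arm.observe(); print(s["clock"],s["position"],s["force"],s["width"])
im=imaging.get_image("wrist"); pickle.dump(s,open("w13.pkl","wb"))
cv2.imwrite("pics/w13.png",im)
a=im[100:250,180:380]; cv2.imwrite("pics/w13c.png",cv2.resize(a,(800,600),interpolation=cv2.INTER_CUBIC))
im=imaging.get_image("scene"); cv2.imwrite("pics/s13.png",cv2.resize(im[200:380,280:520],(800,600)))
```

```text
31.6 [ 0.5247 -0.3044  0.1918] [-0.439  -0.0118 -1.0195] 0.7023673342632095
```

View pics/w13c.png

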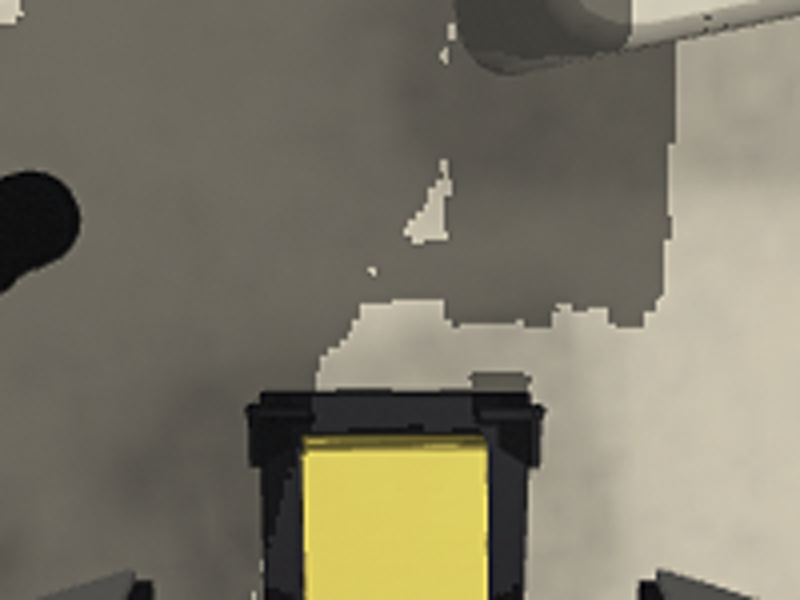

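View pics/s13.png

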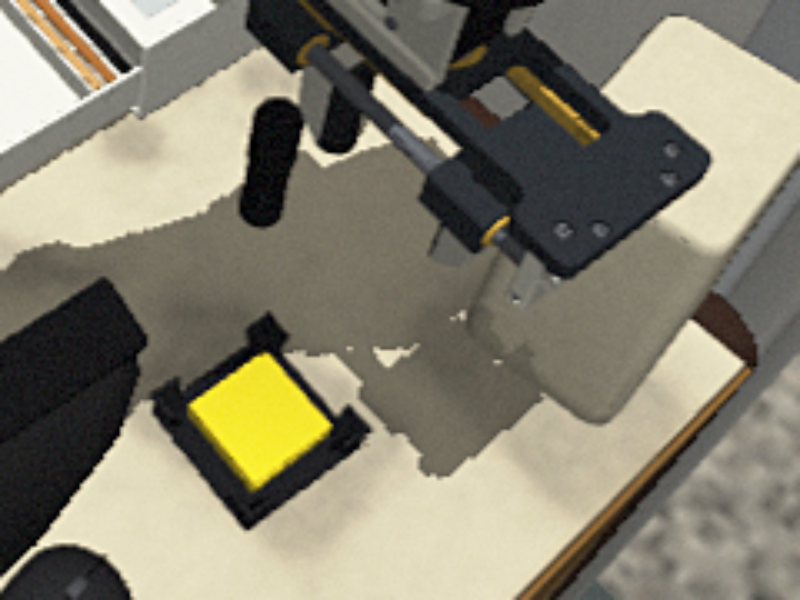

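Request:
send_rows([
  [0.5,0,0,-2,0],
  [0.5,-4,0,-5,0],
  [0.5,-8,0,-7,0],
  [0.5,-12,1,-9,0],
  [0.5,-16,3,-10,0],
  [0.5,-20,5,-11,0],
  [0.5,-24,6,-12,0],
  [0.5,-27.2,7,-12.7,0],
  [0.5,-27.2,7,-12.7,0],
  [0.5,-27.2,7,-12.7,0],
  [0.5,-27.2,7,-12.7,0],
])

```text
clock: 33.08
position: [0.4167, -0.0241, 0.1182]
ee_rot: [-1.17, 1.269, -1.269]
force: [-1.1, -1.0, 0.9]
width: 0.497
```

Run:
```python
from h import *
import pickle
np.set_printoptions(precision=4,suppress=True)
s=arm.observe(); print(s["clock"],s["position"],s["ee_rot"],s["force"],s["width"])
print(R.from_rotvec(s["ee_rot"]).as_matrix())
im=imaging.get_image("wrist"); cv2.imwrite("pics/w14.png",im)
print(shift(s["position"],[.4195,-.0225,.0175]))
W=cam("wrist",s); print(proj(W,[.4195,-.0225,.048]))
```

```text
33.075 [ 0.4167 -0.0241  0.1182] [-1.1702  1.2687 -1.2689] [-1.0904 -0.9805  0.9079] 0.49687240562797935
[[-0.0811 -0.0003  0.9967]
 [-0.9967 -0.0004 -0.0811]
 [ 0.0004 -1.     -0.0002]]
[-0.19 10.07  0.26]
[278.4143 217.3248]
```

View pics/w14.png

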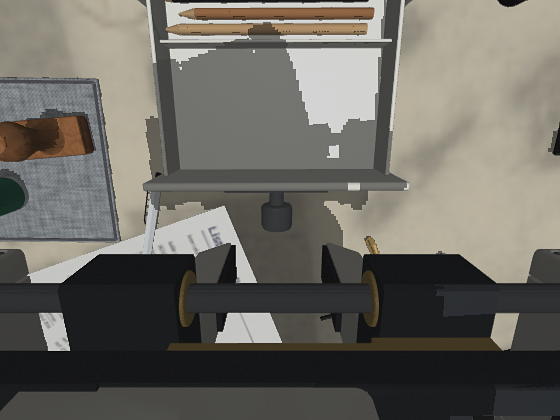

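Request:
send_rows([
  [0.5,-0.2,3,0.25,0],
  [0.5,-0.2,6,0.25,0],
  [0.5,-0.2,9,0.25,0],
  [0.5,-0.2,10,0.25,0],
  [0.5,-0.2,10,0.25,0],
  [0.2,-0.2,10,0.25,0],
  [0.2,-0.2,10,0.25,0],
  [0.2,-0.2,10,0.25,0],
  [0.2,-0.2,10,0.25,0],
], squeeze=20)

```text
clock: 34.25
position: [0.4197, -0.0226, 0.0189]
ee_rot: [-1.171, 1.267, -1.27]
force: [-0.6, -6.9, 5.2]
width: 0.251
```

Now push it in, with the last steps gentle.

Request:
send_rows([
  [0.2,0,0,0.5,0],
  [0.2,0,0,1.5,0],
  [0.2,0,0,2.5,0],
  [0.2,0,0,3.5,0],
  [0.2,0,0,4.5,0],
  [0.2,0,0,5.5,0],
  [0.2,0,0,6.5,0],
  [0.2,0,0,7.5,0],
  [0.2,0,0,8.5,0],
  [0.2,0,0,9.5,0],
  [0.2,0,0,10.3,0],
  [0.2,0,0,10.8,0],
  [0.2,0,0,11.1,0],
  [0.2,0,0,11.3,0],
  [0.2,0,0,11.3,0],
])

```text
clock: 36.12
position: [0.5327, -0.0315, 0.0189]
ee_rot: [-1.17, 1.267, -1.27]
force: [-1.4, -5.0, 4.8]
width: 0.25
```

Request:
send_rows([
  [0.2,0,0,0.1,0],
  [0.2,0,0,0.2,0],
  [0.2,0,0,0.3,0],
  [0.2,0,0,0.3,0],
])

```text
clock: 36.62
position: [0.5342, -0.0316, 0.0189]
ee_rot: [-1.172, 1.268, -1.269]
force: [-5.7, -3.7, 10.0]
width: 0.257
```

Request:
send_rows([
  [0.2,0,0,0.1,0],
  [0.2,0,0,0.2,0],
  [0.2,0,0,0.2,0],
])

```text
clock: 37.0
position: [0.5342, -0.0316, 0.0187]
ee_rot: [-1.176, 1.27, -1.267]
force: [-12.0, -3.5, 18.0]
width: 0.253
```

Request:
send_rows([
  [0.2,0,0,-0.3,0],
  [0.5,0,0,-0.35,0],
  [0.5,0,0,-0.35,0],
  [0.5,0,0,-0.35,0],
  [0.5,0,-3,-0.35,0],
  [0.5,0,-8,-0.35,0],
  [0.5,0,-13,-0.35,0],
  [0.5,0,-13,-2,0],
  [0.5,0,-13,-2,0],
  [0.5,0,-13,-2,0],
])

```text
clock: 38.25
position: [0.5172, -0.029, 0.1477]
ee_rot: [-1.171, 1.268, -1.267]
force: [0.0, -0.1, 0.1]
width: 0.498
```

Run:
```python
from h import *
import pickle
np.set_printoptions(precision=4,suppress=True)
s=arm.observe(); print(s["clock"],s["position"],s["ee_rot"],s["force"],s["width"],s["joints"])
im=imaging.get_image("wrist"); cv2.imwrite("pics/w15.png",im)
W=cam("wrist",s)
im=imaging.get_image("scene"); cv2.imwrite("pics/s15.png",cv2.resize(im[80:280,100:400],(800,533)))
```

```text
38.25 [ 0.5172 -0.029   0.1477] [-1.1713  1.2678 -1.2669] [ 0.0383 -0.0566  0.066 ] 0.4981097116226897 [ 0.2648  0.3836 -0.4053  1.9037  0.1905  0.8924 -1.8844]
```

View pics/w15.png

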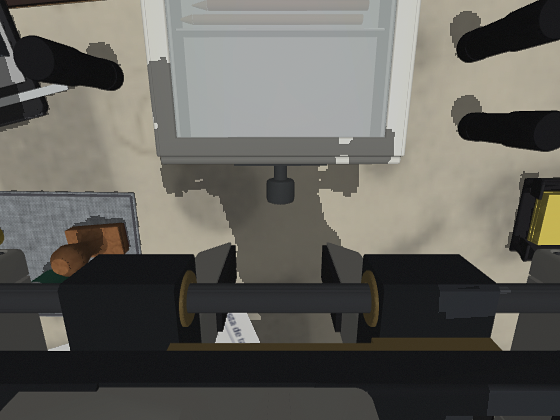

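View pics/s15.png

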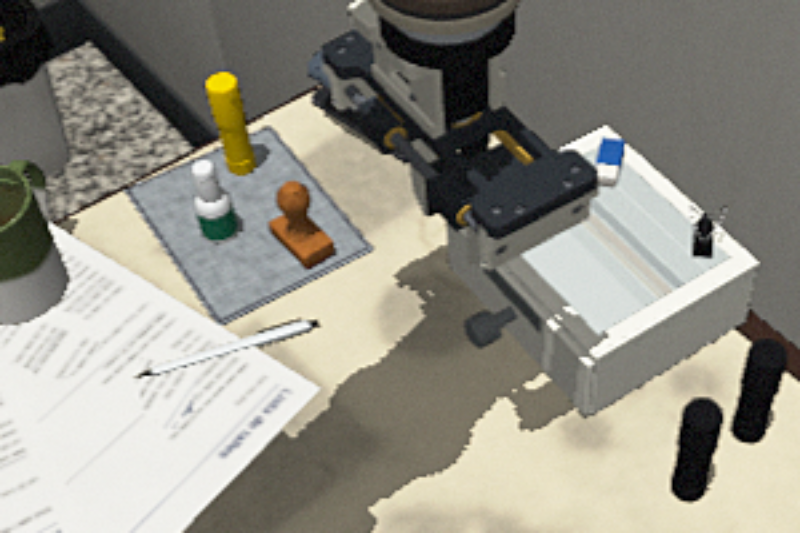

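Run:
```python
from h import *
p=[.517,-.0293,.148]
print(shift(p,[.4933,.151,.0375]))
print(shift([.4933,.151,.0375],[.459,-.0905,.0345]))
```

```text
[-17.79  11.05  -3.79]
[24.35  0.3  -1.51]
```

Request:
send_rows([
  [0.5,-4,0,-1,0],
  [0.5,-9,0,-2,0],
  [0.5,-14,0,-3.2,0],
  [0.5,-17.8,0,-3.8,0],
  [0.5,-17.8,1,-3.8,0],
  [0.5,-17.8,4,-3.8,0],
  [0.5,-17.8,7,-3.8,0],
  [0.5,-17.8,10,-3.8,0],
  [0.5,-17.8,11.05,-3.8,0],
  [0.5,-17.8,11.05,-3.8,0],
  [0.5,-17.8,11.05,-3.8,0],
], squeeze=15)

```text
clock: 39.72
position: [0.4941, 0.1516, 0.0385]
ee_rot: [-1.169, 1.267, -1.268]
force: [-0.1, -0.1, 0.6]
width: 0.497
```

Run:
```python
from h import *
np.set_printoptions(precision=4,suppress=True)
s=arm.observe(); print(s["clock"],s["position"],s["force"])
im=imaging.get_image("wrist"); cv2.imwrite("pics/w16.png",im)
```

```text
39.725 [0.4941 0.1516 0.0385] [-0.0588 -0.1192  0.6031]
```

View pics/w16.png

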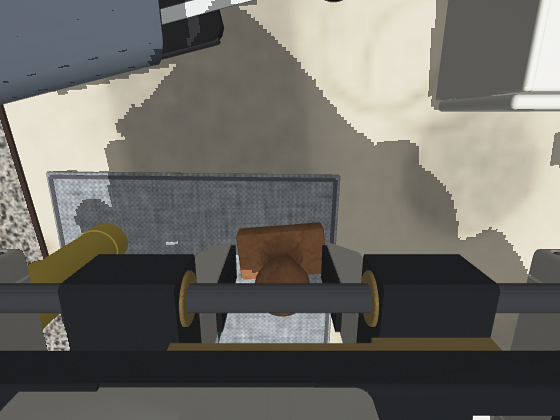

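Request:
send_rows([
  [0.2,0,0,0,0],
  [0.2,0,0,0,0],
  [0.2,0,0,0,0],
  [0.2,0,0,0,0],
  [0.2,0,-2,0,0],
  [0.2,0,-5,0,0],
  [0.2,1,-7,-0.2,0],
  [0.2,4,-7,-0.5,0],
  [0.2,7.5,-7,-0.9,0],
  [0.2,11,-7,-1.3,0],
  [0.2,15,-7,-1.5,0],
  [0.2,19,-7,-1.5,0],
  [0.2,22,-7,-1.5,0],
  [0.2,24,-7,-1.5,0],
  [0.2,24.35,-6,-1.5,0],
  [0.2,24.35,-4,-1.5,0],
  [0.2,24.35,-2,-1.5,0],
  [0.2,24.35,-0.8,-1.5,0],
  [0.2,24.35,0,-1.5,0],
  [0.2,24.35,0.25,-1.5,0],
])

```text
clock: 42.28
position: [0.4591, -0.0897, 0.0349]
ee_rot: [-1.171, 1.267, -1.267]
force: [-0.4, -1.4, 5.5]
width: 0.269
```

Run:
```python
from h import *
print(shift([.459,-.0903,.0348],[.447,.207,.045]))
```

```text
[-29.54  -1.02  -3.55]
```

Request:
send_rows([
  [0.35,0,0,0,0],
  [0.5,0,0,0,0],
  [0.5,0,0,0,0],
  [0.5,0,-2,0,0],
  [0.5,0,-5,0,0],
  [0.5,0,-9,0,0],
  [0.5,-3,-11,-0.5,0],
  [0.5,-8,-11,-1,0],
  [0.5,-13,-11,-1.6,0],
  [0.5,-18,-11,-2.2,0],
  [0.5,-23,-11,-2.9,0],
  [0.5,-27,-11,-3.4,0],
  [0.5,-29.5,-10,-3.55,0],
  [0.5,-29.5,-8,-3.55,0],
  [0.5,-29.5,-5,-3.55,0],
  [0.5,-29.5,-2,-3.55,0],
  [0.5,-29.5,-1,-3.55,0],
  [0.5,-29.5,-1,-3.55,0],
  [0.5,-29.5,-1,-3.55,0],
])

```text
clock: 44.65
position: [0.4478, 0.2072, 0.0462]
ee_rot: [-1.169, 1.267, -1.268]
force: [-0.2, -0.5, -0.0]
width: 0.502
```

Run:
```python
from h import *
np.set_printoptions(precision=4,suppress=True)
s=arm.observe(); print(s["clock"],s["position"],s["force"])
im=imaging.get_image("wrist"); cv2.imwrite("pics/w17.png",im)
im=imaging.get_image("scene"); cv2.imwrite("pics/s17.png",cv2.resize(im[80:280,100:400],(800,533)))
```

```text
44.65 [0.4478 0.2072 0.0462] [-0.2069 -0.5043 -0.005 ]
```

View pics/w17.png

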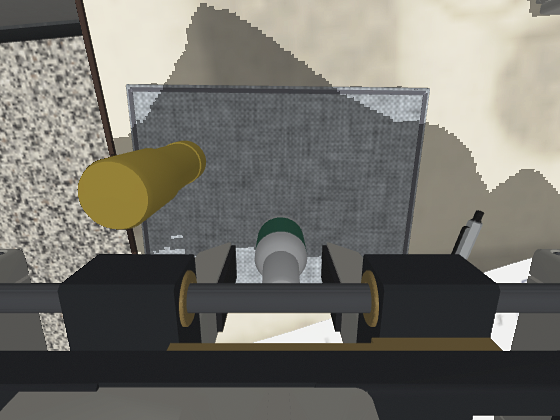

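View pics/s17.png

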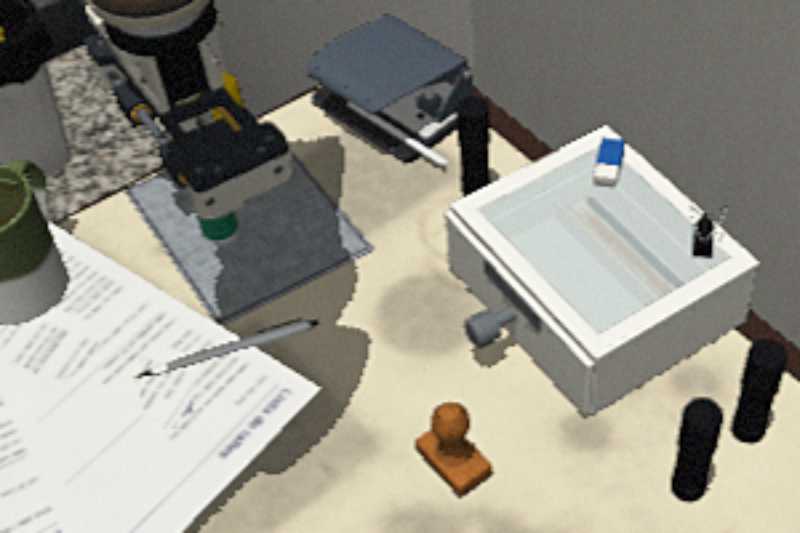

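Request:
send_rows([
  [0.1,0,0,0,0],
  [0.1,0,0,0,0],
  [0.1,0,0,0,0],
  [0.1,0,0,0,0],
  [0.1,0,-2,0,0],
  [0.1,0,-5,0,0],
  [0.1,1,-7,0.2,0],
  [0.1,4,-7,0.6,0],
  [0.1,7.5,-7,1.2,0],
  [0.1,11,-7,1.8,0],
  [0.1,14.5,-7,2.4,0],
  [0.1,18,-7,3,0],
  [0.1,21,-7,3.4,0],
  [0.1,22.8,-7,3.5,0],
  [0.1,23,-6,3.5,0],
  [0.1,23,-4,3.5,0],
  [0.1,23,-2,3.5,0],
  [0.1,23,-0.8,3.5,0],
  [0.1,23,0,3.5,0],
  [0.1,23,0.25,3.5,0],
])

```text
clock: 47.25
position: [0.4637, -0.0249, 0.0424]
ee_rot: [-1.171, 1.267, -1.267]
force: [0.3, -0.2, -1.4]
width: 0.208
```

Run:
```python
from h import *
print(shift([.464,-.0248,.0425],[.5022,.261,.05]))
```

```text
[-28.79  -0.75   1.55]
```

Request:
send_rows([
  [0.1,0,0.08,0,0],
  [0.1,0,0.08,0,0],
  [0.3,0,0.08,0,0],
  [0.5,0,0.08,0,0],
  [0.5,0,0,0,0],
  [0.5,0,-3,0,0],
  [0.5,0,-7,0,0],
  [0.5,-2,-11,0,0],
  [0.5,-7,-11,0.3,0],
  [0.5,-12,-11,0.6,0],
  [0.5,-17,-11,0.9,0],
  [0.5,-22,-11,1.2,0],
  [0.5,-26,-11,1.4,0],
  [0.5,-28.7,-11,1.55,0],
  [0.5,-28.7,-9,1.55,0],
  [0.5,-28.7,-6,1.55,0],
  [0.5,-28.7,-3,1.55,0],
  [0.5,-28.7,-0.75,1.55,0],
  [0.5,-28.7,-0.75,1.55,0],
  [0.5,-28.7,-0.75,1.55,0],
])

```text
clock: 49.75
position: [0.5024, 0.26, 0.051]
ee_rot: [-1.17, 1.267, -1.267]
force: [-0.2, -0.4, 0.7]
width: 0.501
```

Run:
```python
from h import *
np.set_printoptions(precision=4,suppress=True)
s=arm.observe(); print(s["clock"],s["position"],s["force"])
im=imaging.get_image("wrist"); cv2.imwrite("pics/w18.png",im)
im=imaging.get_image("scene"); cv2.imwrite("pics/s18.png",cv2.resize(im[80:280,100:400],(800,533)))
```

```text
49.75 [0.5024 0.26   0.051 ] [-0.1514 -0.355   0.7389]
```

View pics/w18.png

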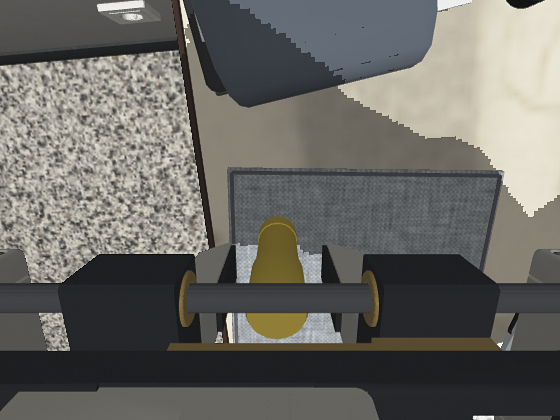

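View pics/s18.png

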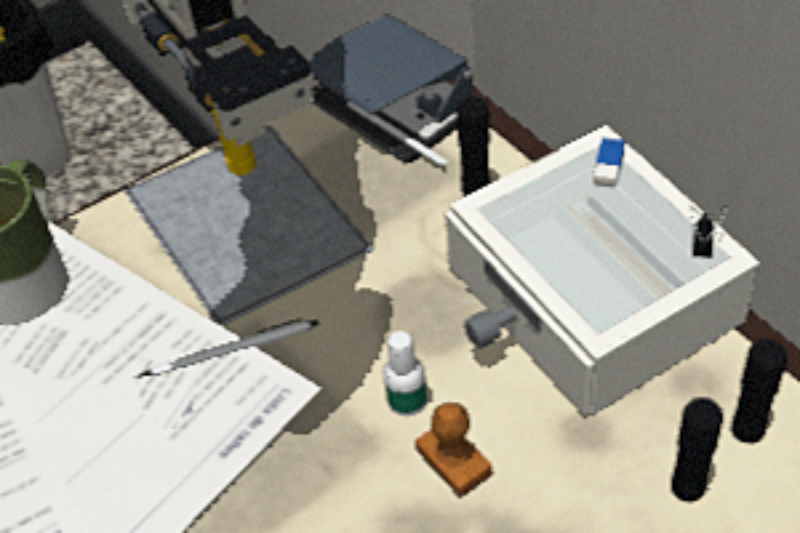

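Request:
send_rows([
  [0.2,0,0,0,0],
  [0.2,0,0,0,0],
  [0.2,0,0,0,0],
  [0.2,0,0,0,0],
  [0.2,0,-2,0,0],
  [0.2,0,-5,0,0],
  [0.2,1,-6,-0.1,0],
  [0.2,4,-6,-0.3,0],
  [0.2,7.5,-6,-0.6,0],
  [0.2,11,-6,-0.9,0],
  [0.2,14.5,-6,-1.2,0],
  [0.2,18,-6,-1.4,0],
  [0.2,20.5,-6,-1.55,0],
  [0.2,22,-6,-1.55,0],
  [0.2,22.15,-5,-1.55,0],
  [0.2,22.15,-3.5,-1.55,0],
  [0.2,22.15,-1.5,-1.55,0],
  [0.2,22.15,-0.6,-1.55,0],
  [0.2,22.15,0,-1.55,0],
  [0.2,22.15,0.27,-1.55,0],
])

```text
clock: 52.35
position: [0.4691, 0.0405, 0.0474]
ee_rot: [-1.171, 1.267, -1.267]
force: [-2.4, -0.1, 18.8]
width: 0.285
```

Request:
send_rows([
  [0.2,0,0,0,0],
  [0.2,0,0.04,0,0],
])

```text
clock: 52.6
position: [0.4693, 0.0401, 0.0474]
ee_rot: [-1.17, 1.267, -1.268]
force: [0.6, 0.6, 5.2]
width: 0.282
```

Request:
send_rows([
  [0.2,0,-0.05,0,0],
  [0.4,0,-0.05,0,0],
  [0.48,0,-0.05,0,0],
  [0.48,0,-0.05,0,0],
  [0.48,0,-2,0,0],
  [0.48,0,-6,0,0],
  [0.48,0,-11,0,0],
  [0.48,0,-16,0,0],
  [0.48,2,-21,2,0],
  [0.48,6.7,-24,5.7,0],
  [0.48,6.7,-24,5.7,0],
  [0.48,6.7,-24,5.7,0],
  [0.48,6.7,-24,5.7,0],
])

```text
clock: 54.22
position: [0.5195, -0.03, 0.2863]
ee_rot: [-1.173, 1.267, -1.265]
force: [0.2, 1.0, 0.2]
width: 0.483
```

Run:
```python
from h import *
np.set_printoptions(precision=4,suppress=True)
s=arm.observe(); print(s["clock"],s["position"],s["force"])
im=imaging.get_image("wrist"); cv2.imwrite("pics/w19.png",im)
a=im[0:250,80:480]; cv2.imwrite("pics/w19c.png",cv2.resize(a,(800,500),interpolation=cv2.INTER_CUBIC))
b=imaging.get_image("scene"); cv2.imwrite("pics/s19.png",cv2.resize(b[80:380,130:530],(800,600),interpolation=cv2.INTER_CUBIC))
import pickle; pickle.dump(s,open("w19.pkl","wb"))
```

```text
54.225 [ 0.5195 -0.03    0.2863] [0.23   0.9774 0.198 ]
```

View pics/w19c.png

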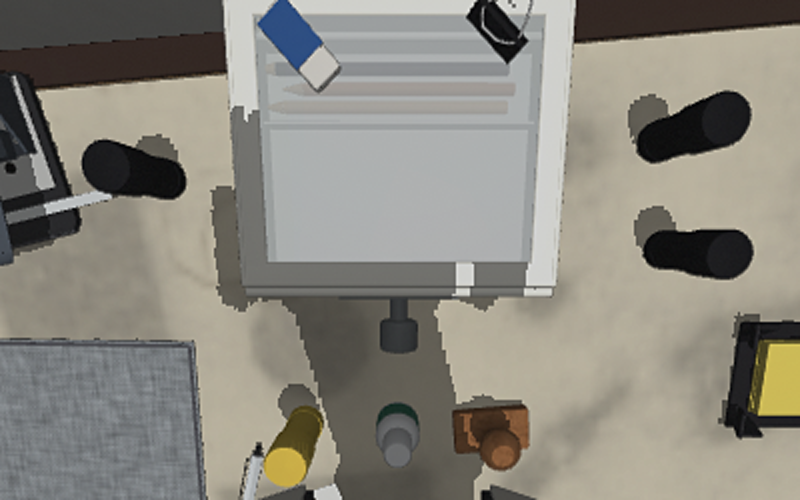

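View pics/s19.png

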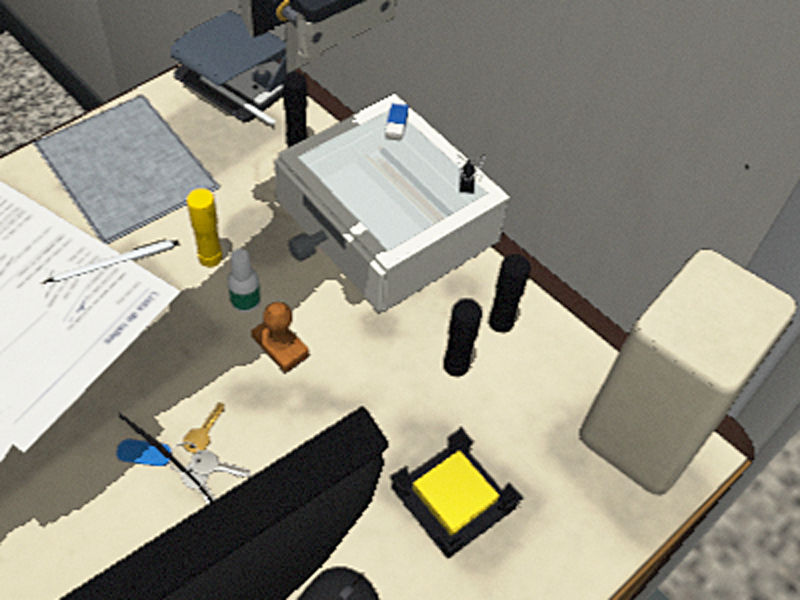

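Run:
```python
from h import *
import pickle
np.set_printoptions(precision=4,suppress=True)
s=pickle.load(open("w19.pkl","rb")); W=cam("wrist",s); W2=cam("wrist",pickle.load(open("w2.pkl","rb")))
pw=lambda u,v:(80+u/2-.25,v/2-.25)
for n,a,b,z in [("glue",(285,469),(286,466),.093),("bottle",(396,457),(398,453),.074),("stamp",(502,451),(502,448),.068),("uf L",(242,290),(245,287),.072),("uf R",(552,290),(554,287),.072),("faceL",(247,330),(243,297),.067),("faceR",(545,330),(552,297),.067)]:
    A=plane(W2,*pw(*a),z);B=plane(W,*pw(*b),z); print(n,A[:2],B[:2],1000*(B-A)[:2])
a=cv2.imread("pics/scene0.png"); b=cv2.resize(cv2.imread("pics/s19.png"),(400,300),interpolation=cv2.INTER_AREA)
a=a[80:380,130:530]
for n,lo,hi,roi in [("glue",(20,150,60),(32,255,255),(85,85,120,140)),("green",(60,80,20),(95,255,255),(105,135,140,165)),("stamp",(5,120,40),(18,255,255),(115,140,165,195))]:
    for im in(a,b):
        x0,y0,x1,y1=roi; m=cv2.inRange(cv2.cvtColor(im[y0:y1,x0:x1],cv2.COLOR_BGR2HSV),lo,hi); M=cv2.moments(m,True); print(n,cv2.boundingRect(m),M["m00"],M["m10"]/M["m00"],M["m01"]/M["m00"])
```

```text
glue [0.4689 0.0405] [0.4687 0.0408] [-0.2165  0.2973]
bottle [ 0.4644 -0.0241] [ 0.465  -0.0241] [0.607  0.0086]
stamp [ 0.4609 -0.0898] [ 0.4612 -0.0882] [0.3025 1.6594]
uf L [0.5716 0.0555] [0.5705 0.0549] [-1.092 -0.612]
uf R [ 0.5574 -0.1212] [ 0.557  -0.1201] [-0.3467  1.1383]
faceL [0.548  0.0572] [0.5646 0.0581] [16.6088  0.8533]
faceR [ 0.5339 -0.1179] [ 0.5509 -0.12  ] [16.9831 -2.1112]
glue (8, 9, 18, 40) 450.0 17.106666666666666 27.826666666666668
glue (8, 9, 18, 39) 443.0 17.056433408577877 27.72234762979684
green (10, 10, 15, 10) 99.0 17.353535353535353 14.878787878787879
green (10, 9, 15, 11) 100.0 17.31 14.72
stamp (12, 12, 28, 34) 531.0 25.297551789077215 28.630885122410547
stamp (11, 11, 28, 35) 536.0 24.53171641791045 28.16044776119403
```

Run:
```python
import cv2
a=cv2.imread("pics/w19.png")[120:185,190:370]; cv2.imwrite("pics/w19g.png",cv2.resize(a,(800,290),interpolation=cv2.INTER_NEAREST))
a=cv2.imread("pics/s19.png")[140:330,260:450]; cv2.imwrite("pics/s19g.png",cv2.resize(a,(600,600),interpolation=cv2.INTER_CUBIC))
```

```text
(no output)
```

View pics/w19g.png

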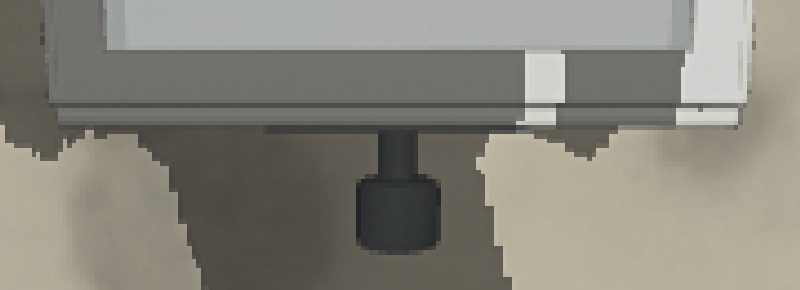

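View pics/s19g.png

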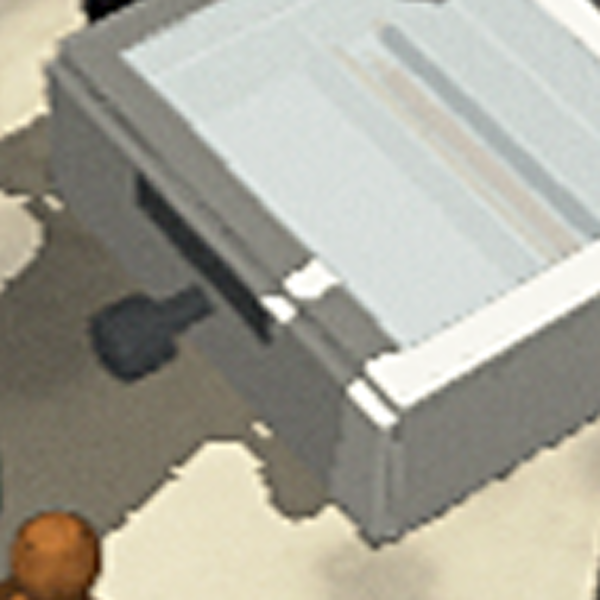

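Flush, with no gap. Robot clear of everything; handing in.

Run:
```python
from cell import arm
print(arm.sign_off())
```

```text
the job is handed in; nothing more can be done
None
```

The job is done and handed in at about 54 s of the 147 s allowed. The glue stick, bottle and stamp went upright onto the mouse mat and the drawer was pulled open about 114 mm. The pad then went into the note holder, the drawer was pushed shut, and the three things went back upright on their spots.

**Last checks**
- **Pad:** in the scene and wrist views it lies flat on the holder's base between the four corner walls.
- **Drawer:** the push reached a firm stop. The tool stayed at x = 0.534 while the resisting force rose from 6 to 12 N. The close-up shows the front flush, with no gap.
- **Three things:** all upright. Against the first pictures, the glue is within 0.4 mm and the bottle within 0.6 mm. The stamp is off by about 1 to 1.7 mm.
- **Gripper:** at hand-in it was clear, about 0.29 m above the desk.

**Disagreements**
- The pad's top height from two wrist views came out rough: three corners gave 20–33 mm against the 25 mm expected, and one corner's match failed. I used the known height.
- The wrist camera showed a sideways bias of about 2 mm. I lined the pad up with the holder within one picture to cancel it.
- Setting the glue stick down gave a brief contact reading of about 19 N.

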